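# Load three spacer rings on a leaning arbor, largest first

### The job

Thread the three spacer rings onto the leaning arbor of the setting stand in order of size: the large dark ring first, the medium brass ring on it, the small bright ring last, each pushed fully home so that the stack sits flush on the arbor's shoulder with no gaps. The arbor is clamped by hand somewhere along its slot, so feel for it. Leave the loupe, the brass weight and the plug gauge where they stand.

Things in the scene. Friction and masses are not known exactly. Their poses are not given: they have to be found in the camera images.
- stand: Fixed blue setting stand on a base plate 120 x 100 x 12 mm. Origin: centre of the plate's underside, on the table; z up. The arbor leans to its -x side, which is towards the left and the robot (between world +y and -x).
- head: Fixed blue leaning head of the stand, 50 x 84 mm, that carries the steel arbor in a cross slot. Origin 55 mm above the stand's origin, in the plane of the arbor's shoulder, at the middle of the slot. z: along the arbor's axis, outward, up and leaning 25 degrees from vertical to the stand's -x side (left and towards the robot); y: the stand's y, along the slot. The blue block's top is at z = -12 mm.
- slot_tip (a point): Where the end of the arbor (58 mm out from the shoulder plane) would be, were it clamped at the middle of the slot. The rigid arbor is really clamped up to 6 mm to either side along the head's y, at x = 0, unmeasured: find it by touch or sight. A ring that misses stops on the arbor's end; a threaded one goes on below it, and its pose then shows where the arbor is.
- slot_seat (a point): Middle of the slot in the shoulder plane (head origin). The arbor: shaft 20 mm in diameter and 58 mm long from this plane, the last 2.5 mm chamfered by 2 mm; shoulder disc 38 mm in diameter and 7 mm thick under this plane, both shifted with the arbor along the head's y.
- ring_large: Loose dark steel spacer ring, outside 62 mm, bore 22 mm, 16 mm thick, about 0.22 kg, lying flat on the table. Origin: centre of its underside; z is the ring's axis, up. Either face may be down on the arbor.
- ring_medium: Loose brass spacer ring, outside 50 mm, bore 22 mm, 16 mm thick, about 0.15 kg, lying flat on the table. Origin and axes as the large ring.
- ring_small: Loose bright aluminium spacer ring, outside 38 mm, bore 22 mm, 16 mm thick, about 0.08 kg, lying flat on the table. Origin and axes as the large ring.
- ring_large_mid (a point): Centre of the large ring, half way through its thickness (8 mm above its underside); seated, it lies at z = 8 mm of the head frame.
- ring_medium_mid (a point): Centre of the medium ring, half way through its thickness; seated, it lies at z = 24 mm of the head frame.
- ring_small_mid (a point): Centre of the small ring, half way through its thickness; seated, it lies at z = 40 mm of the head frame.
- loupe: Loose black eyepiece loupe, 33 mm in diameter, 31 mm high, standing behind the rings: leave it. Origin: centre of its underside.
- weight_200: Loose pale brass calibration weight with a knob, 28 mm in diameter, 46 mm high, standing near the stand: leave it. Origin: centre of its underside.
- plug_gauge: Loose pin-shaped plug gauge with a red band, 99 mm long and 15 mm thick, lying behind the stand: leave it. Origin: centre of its underside.
Mind the look-alikes: they are no part of the job. Several things have the shape of the ring_large; the one meant has the colours described above.

How it is judged:
By the outcome, as a careful person would: the job done as asked, in the order asked, and still so for the second after the job is handed in, with the robot touching nothing.
It also fails if it takes over 72 s, if anything falls off the work surface, if the arm or the gripper's body presses on something with over 40 N, if the wrist force passes 120 N, or if a joint passes its speed limit or range.

### The arm

A 7-joint arm with a two-finger parallel gripper is mounted at the origin on a cart in front of the work surface, level with it; the furniture and walls round the work are solid. World frame = base frame: x ahead of the robot, y to its left, z up, the work surface at z = 0. Lengths are in m, angles in degrees, forces in N, time in s.
With the tool pointing down it reaches from about 0.425 to 0.925 m from the base axis. Payload 6.8 kg.
Tool frame: the origin (TCP) lies at the very end of the fingers, on their centre line; the grasp point (between the pads) lies 19 mm behind it (arm.grip_point_offset is the distance from the TCP to the grasp point, in m); z points along the fingers, y is the direction in which the jaws open and shut (so a half turn about z gives the same grasp; the last joint's range is limited). The gripper opens to 88 mm and grips with 3 to 60 N. Pads are 20 mm wide; open, the fingers measure 115 mm over their backs; the gripper's body (75 mm by 178 mm) begins 61 mm behind the grasp point.
Start: joints at [-75.35, 27.33, 1.283, 89.118, -0.659, 63.558, -4.761], TCP at [0.24, 0.631, 0.223] pointing down, gripper open.
Joint ranges: [-169.35, 169.35], [-19.33, 120.38], [-80.79, 83.38], [13.8, 139.57], [-78.32, 258.32], [9.67, 109.79], [-169.56, 169.56]. Speed limits (degrees/s): [136.94, 136.94, 180, 180, 180, 180, 180].

### API

Orientations are given as a 3x3 rotation matrix whose columns are the frame's x, y, z axes.
In Python, from station import arm, grab_frame, boxes_of, regions_of, mark_of gives the robot as it stands.
- The arm moves only by the shell command python3 -m pendant 'ROWS' [OPENING] [FORCE]. ROWS is JSON, a list of rows, each an object with "dp": the shift along the tool's x, y, z normalised to -1 to 1, where 1 is 20 cm, a list of three; "rotation": the turn, a rotation vector about the tool's x, y, z normalised to -1 to 1, where 1 is 2 pi rad, a list of three. A call has 1 to 5 rows; each row is the pose to reach, as a shift and turn from the pose measured when the call began, along the tool's axes at that moment, turning the shorter way round; what a row does not reach only later rows make up. A row lasts 1/12 s, in which the tool goes at most 41.7 mm and 7.16 degrees, less where a joint would pass 70% of its speed; a pose out of reach is approached as far as the arm can. A call with a number of a shift or a turn outside -1 to 1 is refused whole. A call with a gripper value outside its range is refused whole. OPENING is the opening, from 0 (shut) to 1 (fully open), set as the call begins (- or left out, the last holds). The fingers move at their own pace and stop on an object; FORCE is the grip in N (left out, the last holds). Time passes only in rows, so rows that repeat a pose let the fingers close. It gives the time, the measured TCP pose, the force and the opening at its end, in the units of the state.
- arm.sense(): the state, without advancing time (a new reading comes with each control period).
- grab_frame(name): name is "side" or "top"; returns a dict with "image" (400x640x3 uint8, blue, green, red), "z_map" (400x640 float32, m along the optical axis (not along the pixel's ray), 0 where there is no reading), "camera_matrix" (3x3 intrinsics, pixels), "D" ([k1, k2, p1, p2, k3] as OpenCV has them; the pictures are not rectified), "R" (3x3) and "t" (3): a world point X has camera coordinates R X + t. Camera axes: x right, y down, z forward; pixel columns grow to the right and rows downward; lengths in m; the calibration is good to about 2 mm. A picture is of the moment at which its call begins.
- arm.finish_job(): hands the job in, once; it reports no verdict.
Trained networks look in a picture, given as the dict that the camera call returned (one of the last four; its "shot" number tells which), for a name from the list of things; names that differ only in an ending like _2 or _b are one class to them, and where a whole thing is asked for, a point or a joint stands for the part that bears it (a point fixed in the world has none). Each returns a list of dicts, best first, with "conf" (0 to 1); they miss things now and then, are a little off and sometimes report something else, mostly with a low value. They report only what shows in the picture. A call takes as long as a camera call. They do not tell look-alikes from the thing itself.
- boxes_of(picture, query): "rect" ([left, top, right, bottom] in pixels, round what is visible of it).
- regions_of(picture, query): "pixels" (400x640 bool, what is visible of it) and "rect" ([left, top, right, bottom] in pixels, round what is visible of it).
- mark_of(picture, query): "pixel" ([column, row] in pixels: a listed point, or the origin of a listed thing).
The state is a dict: "time_s": time; "qpos": joint angles; "dq": joint speeds; "effort": joint torques, N m; "eef_pos": TCP position; "eef_rot": TCP orientation; "force": force on the tool from outside, world axes, zero at the start; "wrist_torque": the same for the moment, N m; "opening": opening from 0.0 (shut) to 1.0 (fully open).
Only numpy, scipy, OpenCV 4.12 (cv2) and the standard library are available. Lean on these libraries where they do the work, as an engineer would, in place of code of your own. Each camera call takes 0.05 s, during which the arm holds its last target.

## Working session

There is one attempt and no reset: what is moved stays moved. The work goes in short steps, Python scripts to look and compute and a shell command to move; the robot and the scene stay as the last step left them, time stands still between calls to the robot, and variables do not carry over. Pictures are saved under pics/ and viewed, and the job is handed in when it is done.

```bash
ls; mkdir -p pics; python3 - <<'E'
from station import arm, grab_frame
import cv2
s=arm.sense(); print({k:(v if not hasattr(v,'tolist') else v.tolist()) for k,v in s.items()}); print(arm.grip_point_offset)
for n in ("side","top"):
    f=grab_frame(n); cv2.imwrite(f"pics/{n}0.png",f["image"]); print(n,f["camera_matrix"],f["D"],f["R"],f["t"])
E
```

```text
pics
{'time_s': 0.0, 'qpos': [-75.34800035177375, 27.37540973370626, 1.2796461894535005, 89.17528490235948, -0.6588178197343313, 63.5566047907291, -4.758469066020447], 'dq': [0.01623489418924419, 0.0819447825598397, 0.11416163174043936, -0.0023110138913641676, -0.06406533174445929, -0.09387874661529633, 0.006033489438137737], 'effort': [-0.00026194336896878667, -58.28487038612366, 1.5340488776564598, -27.261343002319336, -0.05453792167827487, 0.016795694245956838, 0.00013067363852314884], 'eef_pos': [0.24000553443059364, 0.6302779023153072, 0.22170841843729572], 'eef_rot': [[-0.9345696867844466, 0.355779777914013, -0.0005001710471884849], [0.35578010675395716, 0.9345682008547815, -0.001671403362130071], [-0.00012720756129274376, -0.0017399938252003059, -0.9999984781187043]], 'force': [-0.43524296754552566, -0.6462257047593445, -0.16995865502793214], 'wrist_torque': [0.00032516283157409733, -0.053769520909925386, 0.05064020978232087], 'opening': 1.000620784019605}
0.0187
side [[422.14846779   0.         324.06509099]
 [  0.         422.14846779 193.58956017]
 [  0.           0.           1.        ]] [-0.00556479  0.          0.          0.          0.        ] [[-0.99363054 -0.11217389 -0.01074078]
 [-0.06071254  0.61320121 -0.78759016]
 [ 0.09493331 -0.78192154 -0.61610581]] [0.54361383 0.03331526 1.00801595]
top [[458.69551909   0.         314.06096195]
 [  0.         458.69551909 192.14516036]
 [  0.           0.           1.        ]] [-0.12135827  0.          0.          0.          0.        ] [[-0.00907899 -0.99994099  0.00596528]
 [-0.98478601  0.00790581 -0.1735915 ]
 [ 0.1735341  -0.00745056 -0.98479968]] [0.12927918 0.54684583 1.20113745]
```

View pics/side0.png

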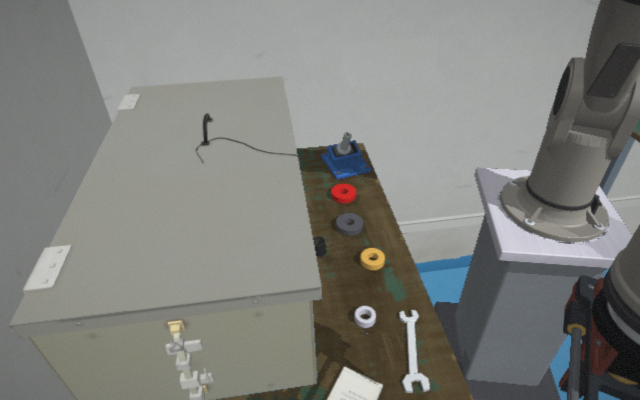

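View pics/top0.png

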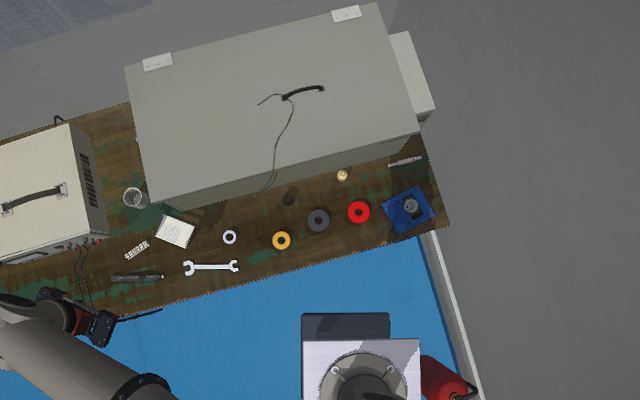

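The side view shows the dark ring at (349,224), red look-alike (344,193), brass (372,259), bright (365,316) and the stand (345,160). The top view shows the dark ring at (318,220), red (358,212), brass (281,240), bright (229,237) and the stand (408,210). A tall cabinet stands behind the work.

Ring_large candidates are the dark ring at top (318,220) and the red one at top (358,212). The dark steel one fits; I'll confirm it with a crop.

```bash
cat > h.py <<'E'
import numpy as np, cv2
from station import arm, grab_frame, boxes_of, regions_of, mark_of
def cam(f): return f["camera_matrix"],np.array(f["D"],float),np.array(f["R"]),np.array(f["t"])
def ray(f,px):
    K,D,R,t=cam(f); u=cv2.undistortPoints(np.array([[px]],float),K,D)[0,0]
    return -R.T@t, R.T@np.array([u[0],u[1],1.])
def atz(f,px,z):
    c,d=ray(f,px); return c+d*(z-c[2])/d[2]
def tri(fa,pa,fb,pb):
    c1,d1=ray(fa,pa);c2,d2=ray(fb,pb)
    s=np.linalg.lstsq(np.c_[d1,-d2],c2-c1,rcond=None)[0]
    a=c1+s[0]*d1;b=c2+s[1]*d2
    return (a+b)/2,np.linalg.norm(a-b)
def proj(f,X):
    K,D,R,t=cam(f); return cv2.projectPoints(np.atleast_2d(X).astype(float),cv2.Rodrigues(R)[0],t,K,D)[0][:,0]
def cloud(f,mask=None):
    K,D,R,t=cam(f); z=f["z_map"]; m=z>0
    if mask is not None: m&=mask
    v,u=np.nonzero(m); p=cv2.undistortPoints(np.c_[u,v].astype(float)[:,None],K,D)[:,0]
    Z=z[v,u][:,None]; return (np.c_[p*Z,Z]-t)@R, np.c_[u,v]
E
python3 - <<'E'
from h import *
np.set_printoptions(precision=4,suppress=True)
F={n:grab_frame(n) for n in("side","top")}
for q in ["ring_large","ring_medium","ring_small","stand","head","slot_tip","slot_seat","ring_large_mid","ring_medium_mid","ring_small_mid","loupe","weight_200","plug_gauge"]:
    M={n:mark_of(F[n],q) for n in F}
    print(q,{n:[(np.round(m["pixel"],1).tolist(),round(m["conf"],2)) for m in M[n][:3]] for n in F})
    for a in M["side"][:2]:
        for b in M["top"][:2]:
            X,e=tri(F["side"],a["pixel"],F["top"],b["pixel"]); print("   ",X,round(e,4)) if e<.02 else 0
    if "_mid" not in q and "slot" not in q:
      for n in F:
        for r in regions_of(F[n],q)[:2]:
            P,_=cloud(F[n],r["pixels"])
            if len(P): print("   cloud",n,round(r["conf"],2),r["rect"],len(P),np.median(P,0),P.min(0),P.max(0))
f=F["top"]["image"][170:260,200:450]; cv2.imwrite("pics/crop_top.png",cv2.resize(f,None,fx=3.2,fy=3.2,interpolation=cv2.INTER_CUBIC))
f=F["side"]["image"][120:340,290:420]; cv2.imwrite("pics/crop_side.png",cv2.resize(f,None,fx=2.7,fy=2.7,interpolation=cv2.INTER_CUBIC))
# cabinet
P,uv=cloud(F["top"]); 
for px in [(280,60),(150,190),(420,130),(300,175),(350,150),(318,235)]:
    i=np.argmin(abs(uv-np.array(px)).sum(1)); print(px,P[i])
E
```

```text
ring_large {'side': [([348.9, 226.8], 0.66), ([343.1, 193.4], 0.61)], 'top': [([319.8, 222.0], 0.9), ([359.5, 209.7], 0.76), ([406.5, 211.6], 0.26)]}
    [ 0.4748  0.1087 -0.0075] 0.0051
    [ 0.5021 -0.0027  0.0028] 0.0053
   cloud side 0.96 [336.1, 213.6, 362.9, 234.6] 511 [0.4754 0.1218 0.015 ] [ 0.4453  0.0645 -0.002 ] [0.5064 0.1476 0.0186]
   cloud side 0.77 [330.7, 183.9, 357.6, 203.0] 410 [0.4968 0.0113 0.0149] [ 0.4665 -0.0321 -0.0019] [0.5297 0.0346 0.0191]
   cloud top 0.91 [309.4, 207.6, 331.8, 229.4] 437 [0.4756 0.1136 0.0145] [ 0.4446  0.0801 -0.0064] [0.5112 0.1448 0.0217]
   cloud top 0.62 [380.1, 186.4, 434.9, 233.2] 1209 [ 0.4961 -0.1277  0.0128] [ 0.4371 -0.2092 -0.0044] [ 0.5749 -0.0678  0.0595]
ring_medium {'side': [([373.8, 262.4], 0.94)], 'top': [([279.9, 238.1], 0.53)]}
    [0.4228 0.2208 0.0018] 0.0087
   cloud side 0.68 [363.4, 247.8, 383.2, 270.9] 386 [0.4219 0.226  0.0149] [ 0.3982  0.1964 -0.0015] [0.4438 0.2426 0.0196]
   cloud top 0.6 [272.3, 234.3, 292.5, 250.4] 196 [0.4171 0.2183 0.0149] [ 0.396   0.1941 -0.0063] [0.4404 0.2396 0.0241]
ring_small {'si
[... 2197 characters left out ...]
side 0.68 [314.2, 238.3, 327.2, 256.2] 199 [0.5326 0.2059 0.0202] [0.5199 0.1845 0.0028] [0.5465 0.2161 0.0336]
   cloud top 0.66 [289.1, 204.7, 291.5, 205.8] 2 [0.5225 0.1899 0.0213] [0.5223 0.1886 0.0195] [0.5228 0.1912 0.0231]
   cloud top 0.49 [398.4, 188.0, 428.3, 225.0] 388 [ 0.5067 -0.149   0.0461] [ 0.4643 -0.1892  0.0057] [ 0.5547 -0.1063  0.0664]
weight_200 {'side': [([351.1, 134.6], 0.26)], 'top': [([341.7, 174.9], 0.68)]}
plug_gauge {'side': [], 'top': [([404.0, 163.6], 0.48)]}
(280, 60) [0.8364 0.2055 0.2529]
(150, 190) [0.5198 0.5037 0.2527]
(420, 130) [ 0.6571 -0.1233  0.2553]
(300, 175) [0.592  0.1623 0.0658]
(350, 150) [0.6124 0.0414 0.2436]
(318, 235) [0.4349 0.1144 0.0014]
```

View pics/crop_top.png

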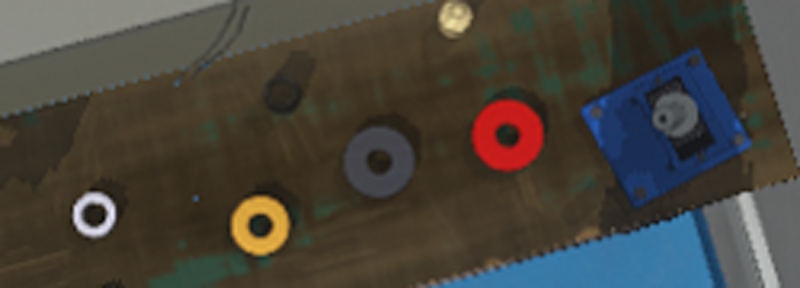

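View pics/crop_side.png

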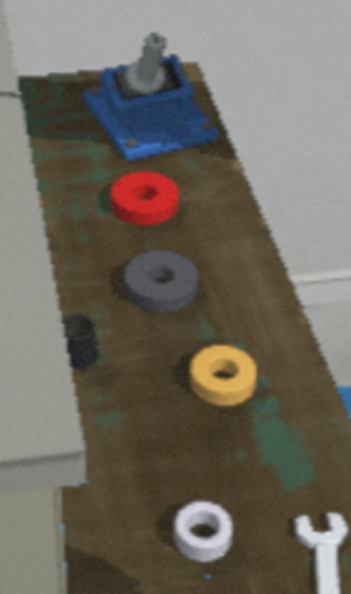

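The crops confirm it: the dark grey ring at top (318,220) is the one meant and the red one at (358,212) is the look-alike. Next I'll refine the ring centres, the stand pose and the arbor's offset.

```bash
cat > fit.py <<'E'
from h import *
from scipy.optimize import least_squares
np.set_printoptions(precision=4,suppress=True)
F={n:grab_frame(n) for n in("side","top")}
import pickle; pickle.dump(F,open("F0.pkl","wb"))
# rings: top-face colour/depth -> circle fit
for name,c0,od in [("large",(.476,.113),.062),("medium",(.421,.218),.05),("small",(.432,.361),.038),("red",(.503,0),.062)]:
    for n in F:
        P,uv=cloud(F[n]); m=(abs(P[:,2]-.0155)<.006)&(np.hypot(P[:,0]-c0[0],P[:,1]-c0[1])<od/2+.012)
        # image-based: mask by region filled, silhouette bounded
        Q=P[m]; 
        def res(p):
            r=np.hypot(Q[:,0]-p[0],Q[:,1]-p[1]); return np.r_[np.maximum(r-od/2,0)*3,np.maximum(.011-r,0)*3]
        s=least_squares(res,c0).x
        print(name,n,m.sum(),"fit",s,"centroid",Q.mean(0))
for n in F:
    hsv=cv2.cvtColor(F[n]["image"],cv2.COLOR_BGR2HSV)
    (x0,x1,y0,y1)=(375,440,180,240) if n=="top" else (315,380,125,185)
    blue=cv2.inRange(hsv,(100,120,30),(130,255,255)); 
    cv2.imwrite(f"pics/st_{n}.png",cv2.resize(F[n]["image"][y0:y1,x0:x1],None,fx=9,fy=9,interpolation=cv2.INTER_CUBIC))
E
python3 fit.py
```

```text
large side 400 fit [0.476  0.1151] centroid [0.4758 0.1178 0.0153]
large top 330 fit [0.4742 0.1132] centroid [0.4739 0.1131 0.0153]
medium side 337 fit [0.422  0.2179] centroid [0.4217 0.2203 0.0151]
medium top 204 fit [0.42   0.2157] centroid [0.4199 0.2156 0.0154]
small side 253 fit [0.4319 0.3609] centroid [0.4318 0.3627 0.0149]
small top 101 fit [0.4324 0.36  ] centroid [0.4322 0.3593 0.0157]
red side 306 fit [0.4984 0.0031] centroid [0.4978 0.0063 0.0152]
red top 318 fit [0.4963 0.0022] centroid [0.4959 0.0024 0.0154]
```

View pics/st_top.png

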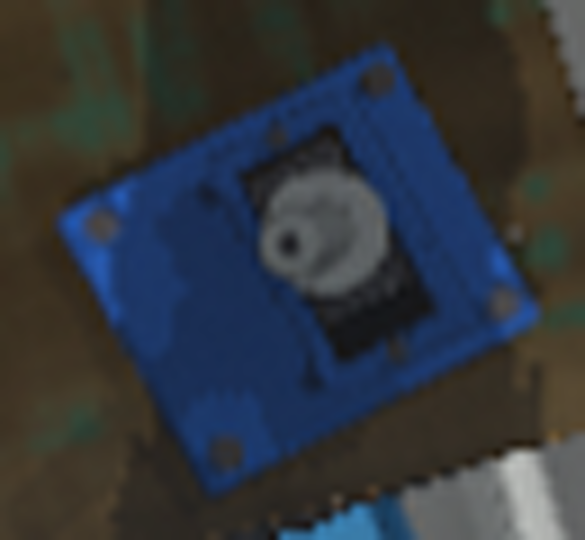

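View pics/st_side.png

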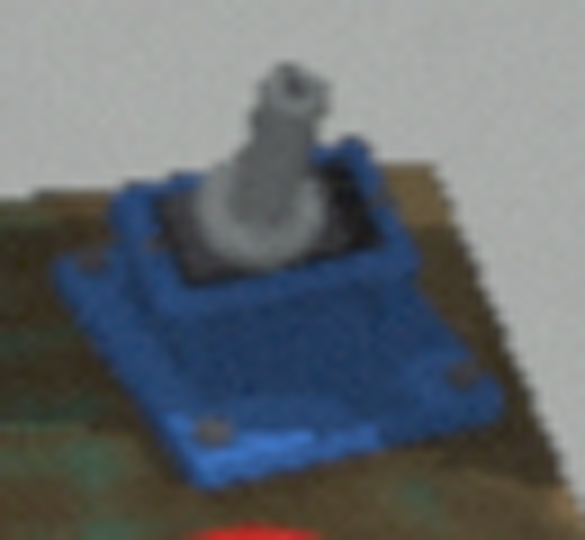

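The enlargements show the stand's plate corners at about top (381,204), (417,184), (434,214) and (398,234), the tip hole at about (407,206.5), and the shoulder disc shifted towards the slot's cabinet end. I'll fit a model to these.

```bash
cat > fit2.py <<'E'
from h import *
import pickle
from scipy.optimize import least_squares
np.set_printoptions(precision=4,suppress=True)
F=pickle.load(open("F0.pkl","rb"))
def full(n,c): o=np.array((375,180) if n=="top" else (315,125)); return (np.array(c)+.5)/9-.5+o
c,s_=np.cos(np.radians(25)),np.sin(np.radians(25))
RH=np.array([[c,0,-s_],[0,1,0],[s_,0,c]])
def S(p): return np.array(p)
def H(p,s=0): return np.array([0,0,.055])+RH@(np.array(p)+[0,s,0])
obs=[ # view, crop px, fn(s)->stand coords, weight
("top",(62,218),lambda s:S([-.06,.05,.012]),1),("top",(385,45),lambda s:S([.06,.05,.012]),1),
("top",(540,312),lambda s:S([.06,-.05,.012]),1),("top",(215,493),lambda s:S([-.06,-.05,.012]),1),
("side",(57,268),lambda s:S([-.06,.05,.012]) if 0 else S([.06,.05,.012]),0),
("side",(200,490),lambda s:S([-.06,.05,0]),.7),("side",(503,398),lambda s:S([-.06,-.05,.006]),.7),
("top",(339.5,242),lambda s:H([0,0,-.012]),.7),
("top",(325,233),lambda s:H([0,0,-.002],s),.7),("top",(290,243),lambda s:H([0,0,.058],s),1),
("side",(293,82),lambda s:H([0,0,.058],s),1),("side",(260,212),lambda s:H([0,0,-.003],s),.7),
]
def pts(p,n):
    R=np.array([[np.cos(p[2]),-np.sin(p[2]),0],[np.sin(p[2]),np.cos(p[2]),0],[0,0,1]])
    return np.array([R@o[2](p[3])+[p[0],p[1],0] for o in obs if o[0]==n])
def res(p):
    r=[]
    for i,n in enumerate(("top","side")):
        pr=proj(F[n],pts(p,n))+p[4+2*i:6+2*i]
        ob=np.array([full(n,o[1]) for o in obs if o[0]==n]); w=np.array([o[3] for o in obs if o[0]==n])
        r.append(((pr-ob)*w[:,None]).ravel())
    return np.r_[np.concatenate(r),p[4:]*.7]
r=least_squares(res,[.5,-.13,np.radians(-63),0,0,0,0,0],x_scale=[.01,.01,.1,.01,1,1,1,1])
p=r.x;print("x y",p[:2],"yaw",np.degrees(p[2]),"s",p[3]*1000,"shifts px",p[4:]); print(r.fun[:-4].reshape(-1,2))
cov=np.linalg.inv(r.jac.T@r.jac)*.35**2; print("sd",np.sqrt(np.diag(cov))[:4])
np.save("stand.npy",p[:4])
R=np.array([[np.cos(p[2]),-np.sin(p[2]),0],[np.sin(p[2]),np.cos(p[2]),0],[0,0,1]])
print("head R\n",R@RH,"\nseat",R@H([0,0,0],p[3])+[p[0],p[1],0],"tip",R@H([0,0,.058],p[3])+[p[0],p[1],0])
E
python3 fit2.py
```

```text
x y [ 0.5049 -0.1394] yaw -62.32420743074673 s 5.38344101521907 shifts px [-0.2236  0.3477 -0.2055 -0.2128]
[[-0.56   -0.2509]
 [ 0.112  -0.8377]
 [ 0.6699  0.3627]
 [ 0.1018  0.6156]
 [-0.082   0.0933]
 [-0.0705 -0.2422]
 [-0.1074  0.0443]
 [-0.     -0.    ]
 [-0.3155  0.1903]
 [ 0.2637  0.2873]
 [ 0.321   0.1458]
 [-0.2628 -0.5369]]
sd [0.0011 0.0013 0.0059 0.0007]
head R
 [[ 0.421   0.8856 -0.1963]
 [-0.8026  0.4645  0.3743]
 [ 0.4226  0.      0.9063]] 
seat [ 0.5097 -0.1369  0.055 ] tip [ 0.4983 -0.1152  0.1076]
```

```bash
cat > plan.py <<'E'
from h import *
from scipy.spatial.transform import Rotation as Ro
np.set_printoptions(precision=3,suppress=True)
HX,HY,S0,YAW=np.load("stand.npy")[[0,1,3,2]]
c,s_=np.cos(np.radians(25)),np.sin(np.radians(25))
Rz=Ro.from_euler("z",YAW).as_matrix(); RHW=Rz@np.array([[c,0,-s_],[0,1,0],[s_,0,c]]); H0=np.array([HX,HY,.055])
# tool orientations
YT=np.array([.3558,.9346,0]); 
DOWN=np.c_[np.cross(YT,[0,0,-1]),YT,[0,0,-1]]
yh=RHW[:,1]; zt=-RHW[:,2]; ARB=np.c_[np.cross(yh,zt),yh,zt]
def head(p): return H0+RHW@np.array(p,float)     # head coords (m) -> world
def go(P,R=None,st=None):
    st=st or arm.sense(); p0=np.array(st["eef_pos"]); R0=np.array(st["eef_rot"])
    R=R0 if R is None else R
    d=R0.T@(np.array(P)-p0); rv=Ro.from_matrix(R0.T@R).as_rotvec()
    print("dp",d/.2,"rot",rv/(2*np.pi),"rows",round(np.linalg.norm(d)/.0417,1),round(np.degrees(np.linalg.norm(rv))/7.16,1))
def show():
    s=arm.sense(); print("t",round(s["time_s"],2),"p",np.array(s["eef_pos"])*1000,"F",np.array(s["force"]),"T",np.array(s["wrist_torque"]),"op",round(s["opening"],3))
    R=np.array(s["eef_rot"]); p=RHW.T@(np.array(s["eef_pos"])-H0); print(" head mm",p*1000,"Fh",RHW.T@np.array(s["force"]),"tilt err",np.degrees(np.arccos(np.clip(-R[:,2]@RHW[:,2],-1,1))),"q",np.array(s["qpos"]))
    return s
E
python3 -c "
from plan import *
go([.4751,.1141,.06],DOWN)"
```

```text
dp [-2.017 -1.997  0.813] rot [ 0. -0. -0.] rows 14.2 0.0
```

```bash
python3 -m pendant '[{"dp":[-0.7,-0.7,0.2],"rotation":[0,0,0]},{"dp":[-0.7,-0.7,0.2],"rotation":[0,0,0]},{"dp":[-0.7,-0.7,0.2],"rotation":[0,0,0]},{"dp":[-0.7,-0.7,0.2],"rotation":[0,0,0]},{"dp":[-0.7,-0.7,0.2],"rotation":[0,0,0]}]'; python3 -m pendant '[{"dp":[-0.7,-0.7,0.2],"rotation":[0,0,0]},{"dp":[-0.7,-0.7,0.2],"rotation":[0,0,0]},{"dp":[-0.7,-0.7,0.2],"rotation":[0,0,0]},{"dp":[-0.7,-0.7,0.2],"rotation":[0,0,0]},{"dp":[-0.7,-0.7,0.2],"rotation":[0,0,0]}]';  python3 -c "
from plan import *
show();go([.4751,.1141,.045],DOWN)"
```

```text
time_s: 2.82
eef_pos: [0.3223, 0.4473, 0.1823]
eef_rot: [[-0.934, 0.357, 0.0], [0.357, 0.934, -0.001], [-0.001, -0.0, -1.0]]
force: [0.3, 0.5, -1.0]
opening: 1.003
time_s: 3.23
eef_pos: [0.4038, 0.2642, 0.1424]
eef_rot: [[-0.934, 0.358, 0.001], [0.358, 0.934, -0.0], [-0.001, -0.0, -1.0]]
force: [0.5, -0.3, 0.1]
opening: 1.002
t 3.23 p [403.778 264.218 142.351] F [ 0.544 -0.257  0.126] T [ 0.002 -0.097  0.013] op 1.002
 head mm [-329.588   97.902  250.071] Fh [ 0.489  0.363 -0.089] tilt err 24.956234200361052 q [-47.051  15.143   7.463 119.84   -2.673  45.148  31.09 ]
dp [-0.601 -0.573  0.487] rot [-0.  0. -0.] rows 4.6 0.0
```

```bash
python3 -m pendant '[{"dp":[-0.601,-0.573,0.487],"rotation":[0,0,0]},{"dp":[-0.601,-0.573,0.487],"rotation":[0,0,0]},{"dp":[-0.601,-0.573,0.487],"rotation":[0,0,0]},{"dp":[-0.601,-0.573,0.487],"rotation":[0,0,0]},{"dp":[-0.601,-0.573,0.487],"rotation":[0,0,0]}]';  python3 -c "
from plan import *
show();go([.4751,.1141,.004],DOWN)
for n in('top','side'):
    f=grab_frame(n);cv2.imwrite('pics/a_%s.png'%n,cv2.resize(f['image'][130:280,250:450],None,fx=4,fy=4,interpolation=cv2.INTER_CUBIC))"
```

```text
time_s: 3.65
eef_pos: [0.4758, 0.1106, 0.0438]
eef_rot: [[-0.933, 0.36, 0.001], [0.36, 0.933, -0.002], [-0.001, -0.001, -1.0]]
force: [0.2, 0.4, -1.3]
opening: 0.998
t 3.65 p [475.813 110.592  43.781] F [ 0.227  0.35  -1.338] T [-0.028  0.011 -0.012] op 0.998
 head mm [-217.62    90.341   89.099] Fh [-0.751  0.363 -1.126] tilt err 24.892458918985366 q [-27.659  25.349   8.747 122.78   -6.792  32.311  54.906]
dp [0.01  0.015 0.199] rot [-0.     0.    -0.001] rows 1.0 0.0
```

View pics/a_top.png

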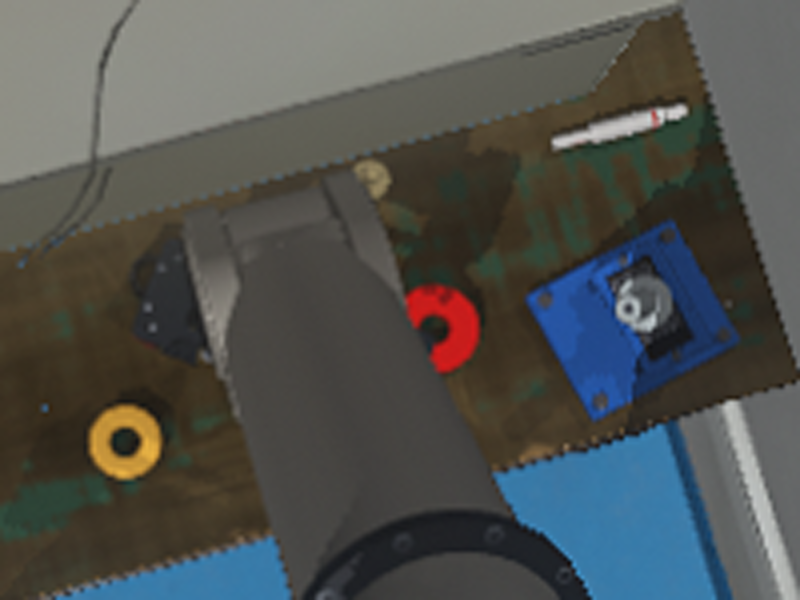

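View pics/a_side.png

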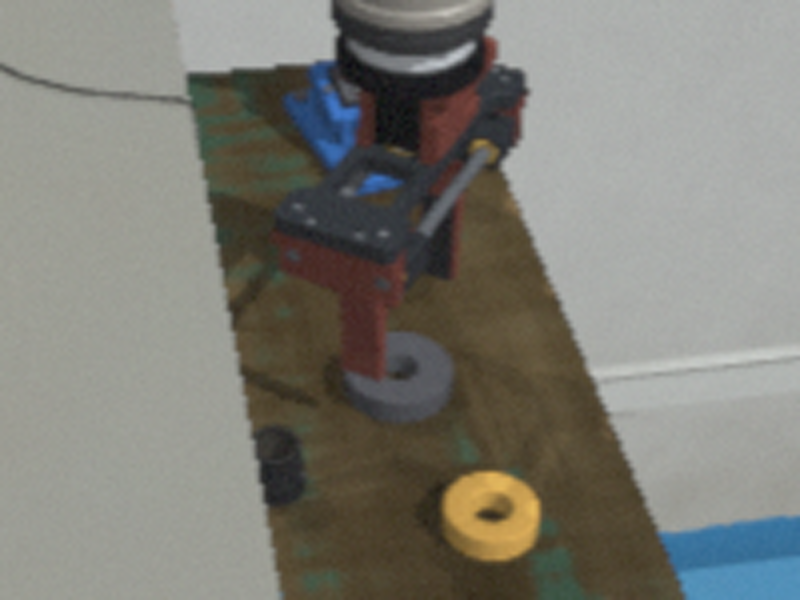

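The top view is mostly hidden by the arm. In the side view the left finger stands over the dark ring's near-left rim (about (340,222)), as expected. Descending and gripping.

```bash
python3 -m pendant '[{"dp":[0.01,0.015,0.1],"rotation":[0,0,0]},{"dp":[0.01,0.015,0.198],"rotation":[0,0,0]},{"dp":[0.01,0.015,0.198],"rotation":[0,0,0]},{"dp":[0.01,0.015,0.198],"rotation":[0,0,0]}]';  python3 -m pendant '[{"dp":[0,0,0],"rotation":[0,0,0]},{"dp":[0,0,0],"rotation":[0,0,0]},{"dp":[0,0,0],"rotation":[0,0,0]},{"dp":[0,0,0],"rotation":[0,0,0]},{"dp":[0,0,0],"rotation":[0,0,0]}]' 0.5 30;python3 -c "
from plan import *
show()"
```

```text
time_s: 4.08
eef_pos: [0.474, 0.113, 0.0036]
eef_rot: [[-0.932, 0.363, -0.003], [0.363, 0.932, -0.004], [0.001, -0.005, -1.0]]
force: [-0.0, -0.4, -0.1]
opening: 0.998
time_s: 4.5
eef_pos: [0.4748, 0.1137, 0.0045]
eef_rot: [[-0.932, 0.363, -0.001], [0.363, 0.932, -0.003], [0.0, -0.003, -1.0]]
force: [-0.9, 1.8, 5.3]
opening: 0.698
t 4.5 p [474.759 113.714   4.452] F [-0.949  1.844  5.282] T [0.336 0.061 0.047] op 0.698
 head mm [-237.191   90.858   54.831] Fh [0.353 0.016 5.663] tilt err 24.89484274861979 q [-27.044  29.682   7.574 123.427  -7.875  27.448  55.254]
```

```bash
python3 -m pendant '[{"dp":[0,0,-0.2],"rotation":[0,0,0]},{"dp":[0,0,-0.4],"rotation":[0,0,0]},{"dp":[0,0,-0.6],"rotation":[0,0,0]},{"dp":[0,0,-0.6],"rotation":[0,0,0]}]' 0.5 40;python3 -c "
from plan import *
show(); print(head([0,.0054,.095])); go(head([0,.0054,.095]),ARB)"
```

```text
time_s: 4.83
eef_pos: [0.4789, 0.115, 0.1308]
eef_rot: [[-0.931, 0.364, 0.009], [0.364, 0.931, 0.001], [-0.008, 0.004, -1.0]]
force: [1.3, 1.2, -1.7]
opening: 0.696
t 4.83 p [478.928 115.026 130.845] F [ 1.295  1.248 -1.745] T [-0.012 -0.086 -0.033] op 0.696
 head mm [-183.073   95.159  169.054] Fh [-1.194  1.726 -1.368] tilt err 24.841793465564418 q [-30.21   16.867  11.073 119.683  -4.521  43.337  52.317]
[ 0.491 -0.101  0.141]
dp [-0.451 -0.985 -0.052] rot [ 0.026 -0.066  0.112] rows 5.2 6.6
```

```bash
python3 -m pendant '[{"dp":[-0.2,-0.4,-0.1],"rotation":[0.01,-0.026,0.045]},{"dp":[-0.3,-0.6,-0.12],"rotation":[0.018,-0.045,0.07]},{"dp":[-0.4,-0.8,-0.12],"rotation":[0.022,-0.055,0.09]},{"dp":[-0.45,-0.95,-0.12],"rotation":[0.026,-0.066,0.112]},{"dp":[-0.45,-0.95,-0.12],"rotation":[0.026,-0.066,0.112]}]';python3 -c "
from plan import *
show();  go(head([0,.0054,.090]),ARB)"
```

```text
time_s: 5.25
eef_pos: [0.4923, -0.0923, 0.1545]
eef_rot: [[-0.585, 0.791, 0.18], [0.741, 0.612, -0.277], [-0.329, -0.029, -0.944]]
force: [0.9, -0.8, -3.0]
opening: 0.695
t 5.25 p [492.268 -92.269 154.472] F [ 0.949 -0.758 -3.006] T [0.357 0.244 0.015] op 0.695
 head mm [ -1.093  10.69  110.265] Fh [-0.262  0.488 -3.195] tilt err 6.044370591987228 q [-34.686  12.054  29.933 127.478  19.802  34.643  16.609]
dp [-0.01  -0.032  0.099] rot [ 0.006 -0.016  0.028] rows 0.5 1.6
```

```bash
python3 -m pendant '[{"dp":[-0.01,-0.032,0.099],"rotation":[0.006,-0.016,0.028]},{"dp":[-0.01,-0.032,0.099],"rotation":[0.006,-0.016,0.028]},{"dp":[-0.01,-0.032,0.099],"rotation":[0.006,-0.016,0.028]},{"dp":[-0.01,-0.032,0.099],"rotation":[0.006,-0.016,0.028]}]';python3 -c "
from plan import *
show();  go(head([0,.0054,.080]),ARB)
for n in('top','side'):
    f=grab_frame(n);cv2.imwrite('pics/b_%s.png'%n,cv2.resize(f['image'][110:210,290:420] if n=='side' else f['image'][150:250,330:460],None,fx=6,fy=6,interpolation=cv2.INTER_CUBIC))"
```

```text
time_s: 5.58
eef_pos: [0.4914, -0.1021, 0.1359]
eef_rot: [[-0.424, 0.884, 0.198], [0.8, 0.468, -0.375], [-0.424, -0.001, -0.906]]
force: [1.3, 1.2, -2.7]
opening: 0.691
t 5.58 p [ 491.416 -102.118  135.948] F [ 1.287  1.221 -2.74 ] T [ 0.51   0.357 -0.015] op 0.691
 head mm [-1.376  5.362 89.958] Fh [-1.596  1.707 -2.278] tilt err 0.09498136618606808 q [-42.254  16.077  35.834 129.957  28.174  31.26   -3.803]
dp [-0.007  0.     0.05 ] rot [0.    0.    0.001] rows 0.2 0.0
```

View pics/b_top.png

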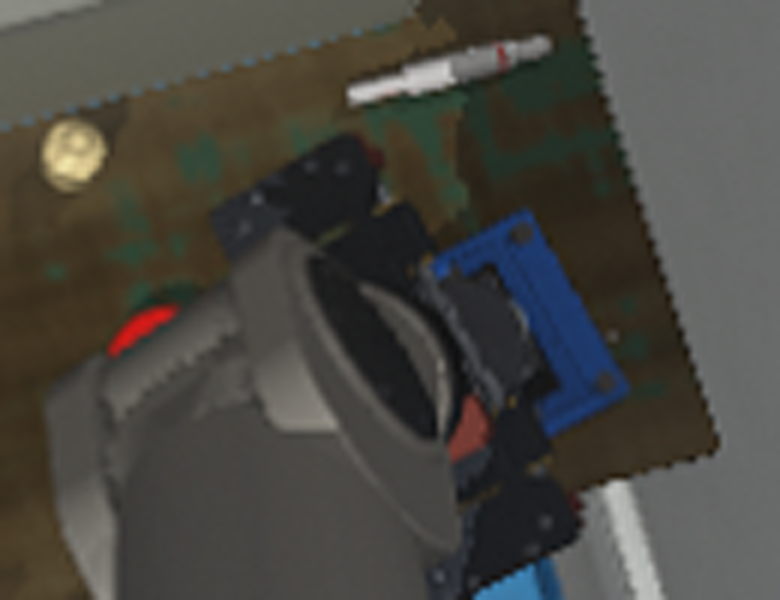

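View pics/b_side.png

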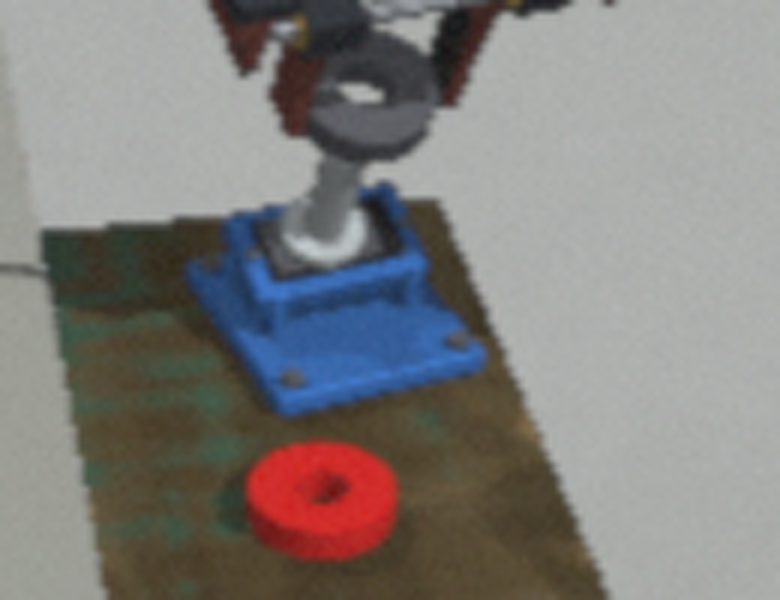

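In the side view the ring's bore (about (350,125)) lies on the line of the arbor's shaft (about (347,137) at the top). I'll advance in steps and watch the force.

```bash
python3 -m pendant '[{"dp":[-0.007,0,0.06],"rotation":[0,0,0]},{"dp":[-0.007,0,0.12],"rotation":[0,0,0]},{"dp":[-0.007,0,0.12],"rotation":[0,0,0]}]';python3 -c "
from plan import *
show()"; python3 -m pendant '[{"dp":[0,0,0.02],"rotation":[0,0,0]},{"dp":[0,0,0.035],"rotation":[0,0,0]},{"dp":[0,0,0.035],"rotation":[0,0,0]}]';python3 -c "
from plan import *
show()"
```

```text
time_s: 5.93
eef_pos: [0.4974, -0.1137, 0.115]
eef_rot: [[-0.423, 0.884, 0.198], [0.802, 0.467, -0.374], [-0.423, 0.001, -0.906]]
force: [-0.4, 0.2, -2.5]
opening: 0.697
t 5.93 p [ 497.372 -113.743  115.004] F [-0.371  0.242 -2.548] T [ 0.527  0.372 -0.036] op 0.697
 head mm [ 1.61   5.237 65.456] Fh [-1.427 -0.216 -2.145] tilt err 0.09540913459119693 q [-39.483  19.386  35.253 130.107  27.472  27.18   -2.695]
time_s: 6.18
eef_pos: [0.4997, -0.1172, 0.1099]
eef_rot: [[-0.422, 0.884, 0.199], [0.802, 0.467, -0.374], [-0.423, 0.001, -0.906]]
force: [-3.3, 1.4, 8.4]
opening: 0.693
t 6.18 p [ 499.701 -117.227  109.854] F [-3.295  1.403  8.422] T [-0.341  0.492 -0.228] op 0.693
 head mm [ 3.211  5.681 59.028] Fh [ 1.046 -2.266  8.805] tilt err 0.14268922998949427 q [-38.723  20.268  35.098 130.054  27.34   26.13   -2.416]
```

```bash
python3 -m pendant '[{"dp":[0,0,0],"rotation":[0,0,0]},{"dp":[0,0,0],"rotation":[0,0,0]},{"dp":[0,0,0],"rotation":[0,0,0]}]';python3 -c "
from plan import *
show()
f=grab_frame('side');cv2.imwrite('pics/c_side.png',cv2.resize(f['image'][110:180,300:390],None,fx=8,fy=8,interpolation=cv2.INTER_CUBIC))"
```

```text
time_s: 6.43
eef_pos: [0.5, -0.1173, 0.1104]
eef_rot: [[-0.422, 0.884, 0.199], [0.802, 0.467, -0.373], [-0.423, 0.002, -0.906]]
force: [-3.1, 1.2, 4.2]
opening: 0.695
t 6.43 p [ 499.978 -117.27   110.399] F [-3.078  1.205  4.162] T [ 0.179  0.566 -0.023] op 0.695
 head mm [ 3.592  5.907 59.451] Fh [-0.504 -2.166  4.827] tilt err 0.1796086927867706 q [-38.697  20.195  35.089 130.022  27.326  26.176  -2.349]
```

View pics/c_side.png

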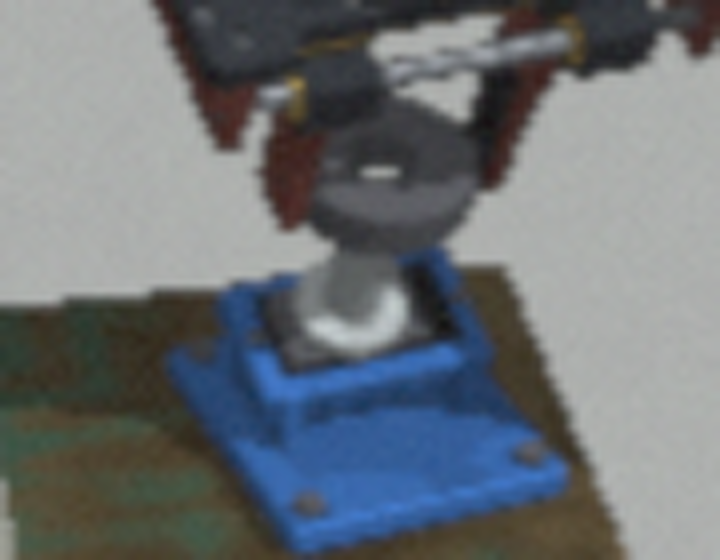

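```bash
cat > ov.py <<'E'
from plan import *
import sys
def circ(c,R,r,z,n=60):
    a=np.linspace(0,2*np.pi,n); return c+(np.c_[r*np.cos(a),r*np.sin(a),0*a+z])@R.T
def ov(fn,od,off,crop,k=8,view='side',dx=0,dy=0,s=None,tilt=0):
    f=grab_frame(view); x0,x1,y0,y1=crop; im=cv2.resize(f['image'][y0:y1,x0:x1],None,fx=k,fy=k,interpolation=cv2.INTER_CUBIC)
    st=arm.sense(); p=np.array(st['eef_pos']); R=np.array(st['eef_rot']); s=S0 if s is None else s
    def draw(P,col):
        q=((proj(f,P)-[x0,y0]+.5)*k-.5); cv2.polylines(im,[np.int32(q.round())],False,col,1,cv2.LINE_AA)
    for z in (off-.016,off): 
        for r in (od/2,.011): draw(circ(p,R,r,z),(0,255,255))
    for r,z in ((.01,.0),(.008,.058),(.019,0),(.01,.0555)): draw(circ(head([0,s,0]),RHW,r,z),(0,255,0))
    cv2.imwrite(fn,im)
E
python3 -c "
from ov import *
ov('pics/c_ov.png',.062,.0045,(300,390,110,180)); show()"
```

```text
t 6.53 p [ 500.028 -117.31   110.339] F [-2.185  1.127  6.435] T [ 0.125  0.589 -0.157] op 0.696
 head mm [ 3.62   5.933 59.372] Fh [ 0.895 -1.412  6.683] tilt err 0.17793904398731833 q [-38.712  20.215  35.105 130.021  27.338  26.164  -2.373]
```

View pics/c_ov.png

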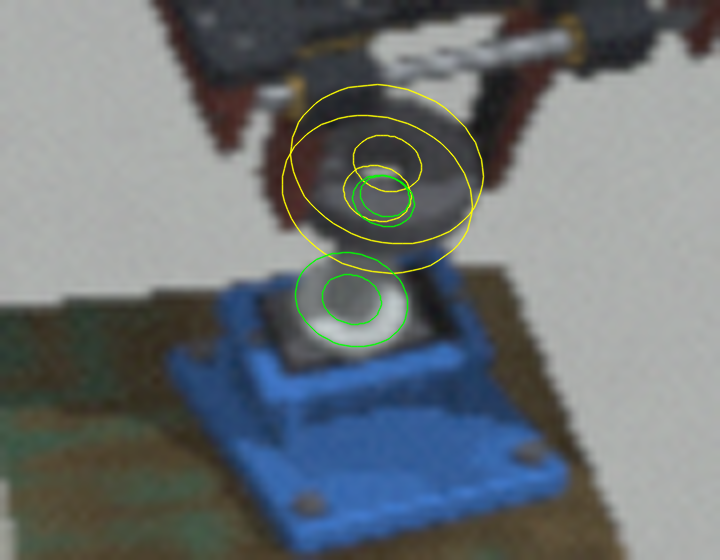

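The overlay shows the real ring's lower rim at about y=142 against the predicted 144, and the ring more edge-on. It has tipped about the jaw axis because it is about 3.6 mm too far in head +x. I'll back off and correct x.

```bash
python3 -m pendant '[{"dp":[0.0,0,-0.03],"rotation":[0,0,0]},{"dp":[0.018,0.0,-0.03],"rotation":[0,0,0]},{"dp":[0.018,0.0,-0.03],"rotation":[0,0,0]},{"dp":[0.018,0.0,-0.03],"rotation":[0,0,0]}]';python3 -c "
from ov import *
show(); go(head([0,.0054,.0655]),ARB)
ov('pics/d_ov.png',.062,.0045,(300,390,110,180))"
```

```text
time_s: 6.87
eef_pos: [0.4972, -0.1117, 0.1141]
eef_rot: [[-0.423, 0.884, 0.199], [0.801, 0.468, -0.373], [-0.423, 0.002, -0.906]]
force: [0.1, -0.0, -2.8]
opening: 0.695
t 6.87 p [ 497.16  -111.747  114.094] F [ 0.08  -0.029 -2.791] T [ 0.512  0.372 -0.009] op 0.695
 head mm [-0.465  5.976 65.42 ] Fh [-1.123  0.057 -2.556] tilt err 0.18665964168213323 q [-39.788  19.47   35.311 130.229  27.563  27.017  -3.051]
dp [-0.002 -0.003 -0.   ] rot [0.001 0.    0.   ] rows 0.0 0.0
```

View pics/d_ov.png

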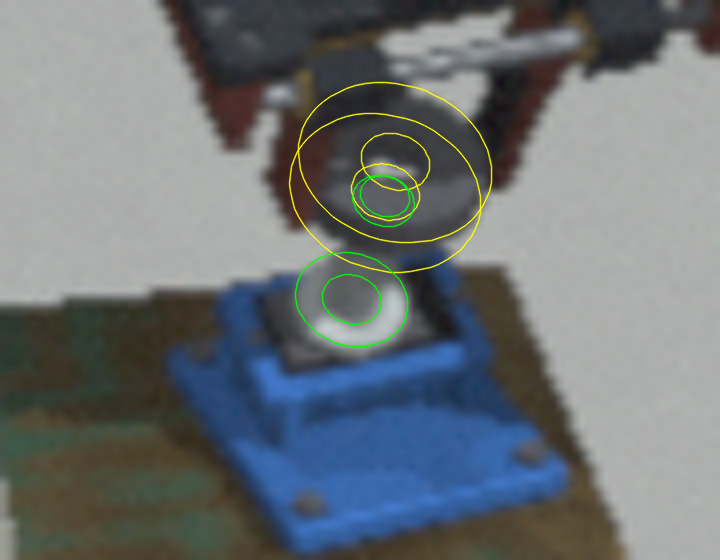

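```bash
python3 -m pendant '[{"dp":[-0.002,-0.002,0.03],"rotation":[0,0,0]},{"dp":[-0.002,-0.002,0.045],"rotation":[0,0,0]},{"dp":[-0.002,-0.002,0.045],"rotation":[0,0,0]},{"dp":[-0.002,-0.002,0.045],"rotation":[0,0,0]}]';python3 -c "
from ov import *
show()
ov('pics/e_ov.png',.062,.0045,(300,390,110,180))"
```

```text
time_s: 7.25
eef_pos: [0.4987, -0.1156, 0.1056]
eef_rot: [[-0.423, 0.884, 0.199], [0.801, 0.468, -0.373], [-0.423, 0.001, -0.906]]
force: [-0.6, 1.3, -4.1]
opening: 0.697
t 7.25 p [ 498.66  -115.636  105.618] F [-0.567  1.261 -4.104] T [1.024 0.354 0.065] op 0.697
 head mm [-0.295  5.499 55.989] Fh [-2.985  0.084 -3.137] tilt err 0.1496175139779959 q [-38.866  20.762  35.074 130.328  27.402  25.5    -2.816]
```

View pics/e_ov.png

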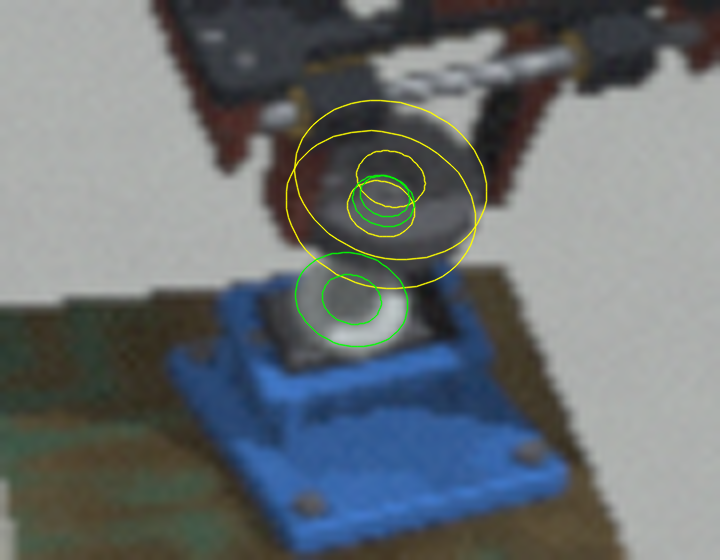

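No axial resistance at 2–3 mm past the earlier contact height, so it appears to be entering. Going on.

```bash
python3 -m pendant '[{"dp":[0.003,0,0.03],"rotation":[0,0,0]},{"dp":[0.003,0,0.06],"rotation":[0,0,0]},{"dp":[0.003,0,0.06],"rotation":[0,0,0]}]';python3 -c "
from ov import *
show()
ov('pics/f_ov.png',.062,.0045,(300,390,110,180))"
```

```text
time_s: 7.55
eef_pos: [0.5006, -0.1187, 0.0933]
eef_rot: [[-0.425, 0.883, 0.199], [0.801, 0.469, -0.372], [-0.422, 0.001, -0.907]]
force: [0.2, 5.3, -6.8]
opening: 0.692
t 7.55 p [ 500.643 -118.708   93.309] F [ 0.194  5.34  -6.792] T [1.786 0.49  0.277] op 0.692
 head mm [-2.196  5.828 43.294] Fh [-7.075  2.652 -4.195] tilt err 0.17679559453523894 q [-37.819  22.583  34.681 130.475  27.174  23.402  -2.697]
```

View pics/f_ov.png

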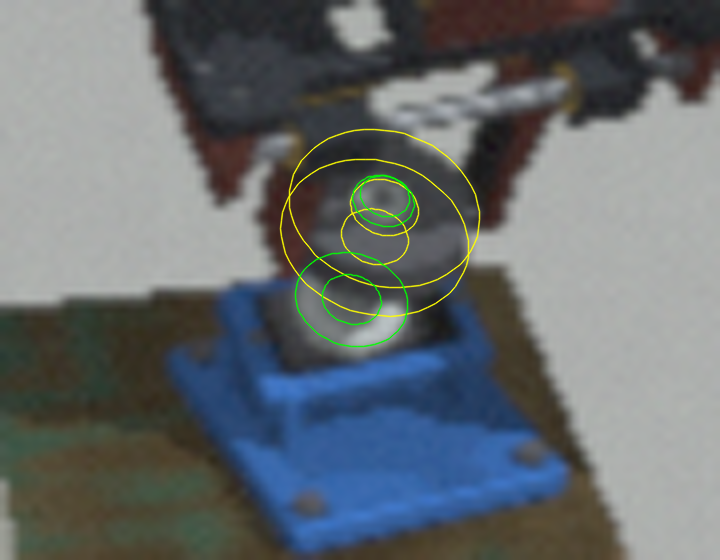

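The arbor's end now shows inside the bore at about (347,134), so the ring is threaded. Continuing down, easing along the side force.

```bash
python3 -m pendant '[{"dp":[0.008,0.003,0.03],"rotation":[0,0,0]},{"dp":[0.01,0.004,0.06],"rotation":[0,0,0]},{"dp":[0.01,0.004,0.09],"rotation":[0,0,0]},{"dp":[0.01,0.004,0.1],"rotation":[0,0,0]}]';python3 -c "
from ov import *
show()"
```

```text
time_s: 7.93
eef_pos: [0.5047, -0.1259, 0.0743]
eef_rot: [[-0.423, 0.884, 0.198], [0.801, 0.467, -0.374], [-0.423, 0.0, -0.906]]
force: [0.8, -4.1, 4.1]
opening: 0.693
t 7.93 p [ 504.703 -125.915   74.267] F [ 0.791 -4.142  4.094] T [-0.898 -0.177 -0.086] op 0.693
 head mm [-2.75   6.075 22.541] Fh [ 5.388 -1.224  2.005] tilt err 0.10006357479883611 q [-36.197  25.613  34.259 130.485  26.988  20.208  -2.77 ]
```

Now release, let it slide, then look.

```bash
python3 -m pendant '[{"dp":[0,0,0],"rotation":[0,0,0]},{"dp":[0,0,0],"rotation":[0,0,0]},{"dp":[0,0,0],"rotation":[0,0,0]},{"dp":[0,0,0],"rotation":[0,0,0]}]' 1 20;python3 -c "
from ov import *
show()
ov('pics/g_ov.png',.062,.0045,(300,390,110,180))"
```

```text
time_s: 8.27
eef_pos: [0.5047, -0.1254, 0.0742]
eef_rot: [[-0.424, 0.884, 0.198], [0.801, 0.468, -0.374], [-0.423, 0.001, -0.906]]
force: [0.4, 0.3, -0.2]
opening: 0.963
t 8.27 p [ 504.727 -125.395   74.206] F [ 0.383  0.312 -0.229] T [0.313 0.185 0.043] op 0.963
 head mm [-3.184  6.339 22.676] Fh [-0.186  0.484 -0.166] tilt err 0.12168882777149469 q [-36.21   25.598  34.218 130.492  26.983  20.204  -2.775]
```

View pics/g_ov.png

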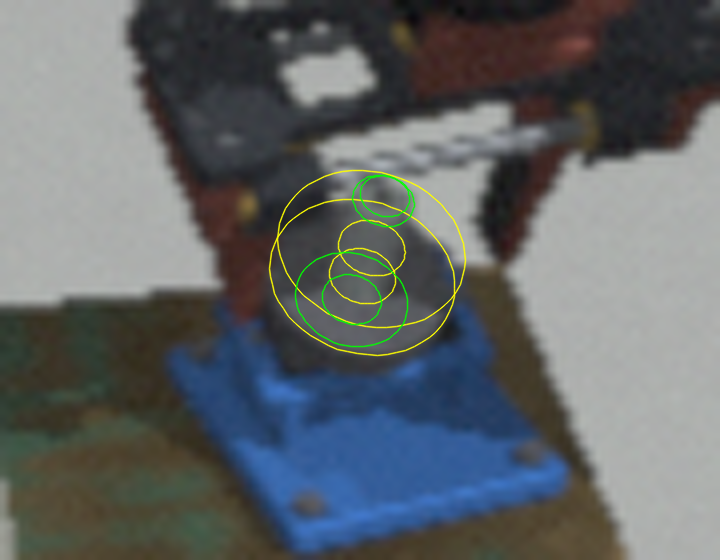

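```bash
python3 -m pendant '[{"dp":[0,0,-0.2],"rotation":[0,0,0]},{"dp":[0,0,-0.4],"rotation":[0,0,0]},{"dp":[0,0,-0.55],"rotation":[0,0,0]},{"dp":[0,0,-0.55],"rotation":[0,0,0]}]' 1;python3 -c "
from plan import *
show();  go([.421,.2168,.12],DOWN)"
```

```text
time_s: 8.65
eef_pos: [0.485, -0.0816, 0.1778]
eef_rot: [[-0.423, 0.882, 0.205], [0.802, 0.47, -0.369], [-0.422, 0.008, -0.907]]
force: [1.2, 0.2, -1.1]
opening: 1.001
t 8.65 p [484.962 -81.625 177.759] F [ 1.217  0.23  -1.103] T [0.332 0.205 0.048] op 1.001
 head mm [ -2.87    9.165 136.788] Fh [-0.139  1.184 -1.153] tilt err 0.5940442407217715 q [-47.049   9.823  36.657 128.813  29.125  39.008  -5.389]
dp [ 1.453  0.417 -0.354] rot [-0.024  0.067 -0.113] rows 7.4 6.7
```

```bash
python3 -m pendant '[{"dp":[0.2,0.06,-0.08],"rotation":[-0.003,0.01,-0.018]},{"dp":[0.4,0.12,-0.12],"rotation":[-0.007,0.02,-0.034]},{"dp":[0.6,0.18,-0.16],"rotation":[-0.01,0.03,-0.05]},{"dp":[0.8,0.24,-0.2],"rotation":[-0.014,0.04,-0.067]},{"dp":[0.98,0.29,-0.24],"rotation":[-0.018,0.05,-0.084]}]';python3 -c "
from plan import *
show();  go([.421,.2168,.06],DOWN)
for n in('top','side'):
    f=grab_frame(n);cv2.imwrite('pics/h_%s.png'%n,cv2.resize(f['image'][110:210,290:420] if n=='side' else f['image'][160:260,370:470],None,fx=6,fy=6,interpolation=cv2.INTER_CUBIC))"
```

```text
time_s: 9.07
eef_pos: [0.4434, 0.1185, 0.1397]
eef_rot: [[-0.853, 0.515, 0.08], [0.51, 0.857, -0.075], [-0.107, -0.024, -0.994]]
force: [0.2, -0.6, 0.1]
opening: 0.994
t 9.07 p [443.391 118.504 139.699] F [ 0.178 -0.558  0.114] T [0.039 0.089 0.022] op 0.994
 head mm [-197.081   65.303  185.356] Fh [ 0.571 -0.102 -0.141] tilt err 19.14345825876815 q [-45.344  12.121  20.651 125.849   2.489  40.512  31.985]
dp [0.389 0.373 0.35 ] rot [-0.005  0.017 -0.028] rows 3.1 1.7
```

View pics/h_top.png

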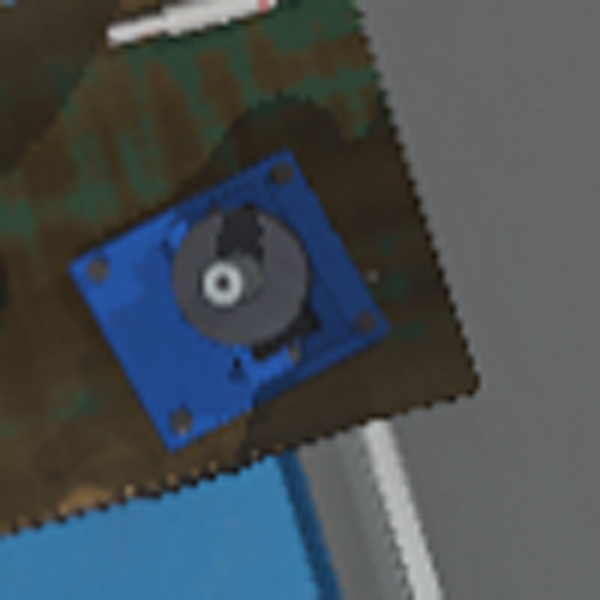

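View pics/h_side.png

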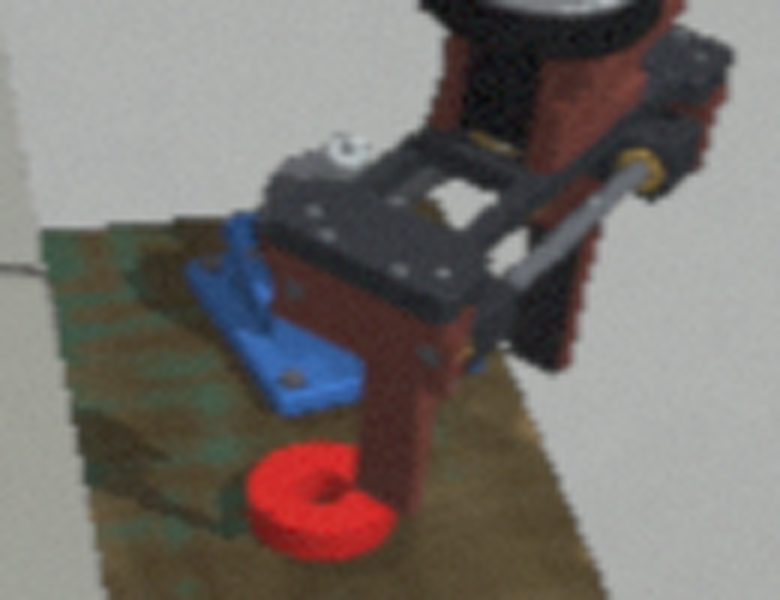

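The top view shows the large ring on the arbor, centred at about (410,206), with the tip at (407,207), and it looks fully down. On to the brass ring.

```bash
python3 -m pendant '[{"dp":[0.13,0.13,0.08],"rotation":[-0.002,0.008,-0.014]},{"dp":[0.26,0.25,0.2],"rotation":[-0.005,0.017,-0.028]},{"dp":[0.389,0.373,0.35],"rotation":[-0.005,0.017,-0.028]},{"dp":[0.389,0.373,0.35],"rotation":[-0.005,0.017,-0.028]},{"dp":[0.389,0.373,0.35],"rotation":[-0.005,0.017,-0.028]}]';python3 -c "
from plan import *
show();  go([.421,.2168,.005],DOWN)
import pickle
F={n:grab_frame(n) for n in('top','side')}; pickle.dump(F,open('F1.pkl','wb'))
for n in F: cv2.imwrite('pics/i_%s.png'%n,cv2.resize(F[n]['image'][130:190,310:380] if n=='side' else F[n]['image'][175:235,375:445],None,fx=9,fy=9,interpolation=cv2.INTER_CUBIC))"
```

```text
time_s: 9.58
eef_pos: [0.4192, 0.2194, 0.0573]
eef_rot: [[-0.936, 0.351, -0.006], [0.351, 0.936, -0.004], [0.004, -0.006, -1.0]]
force: [-0.2, -1.3, 1.2]
opening: 1.0
t 9.58 p [419.203 219.361  57.331] F [-0.157 -1.273  1.232] T [-0.038 -0.018 -0.016] op 1.0
 head mm [-323.023   90.727  153.2  ] Fh [ 1.476 -0.73   0.671] tilt err 24.93768049146694 q [-45.171  23.162  12.04  124.26   -8.459  33.736  42.434]
dp [-0.014 -0.007  0.262] rot [-0.001 -0.001  0.001] rows 1.3 0.1
```

View pics/i_top.png

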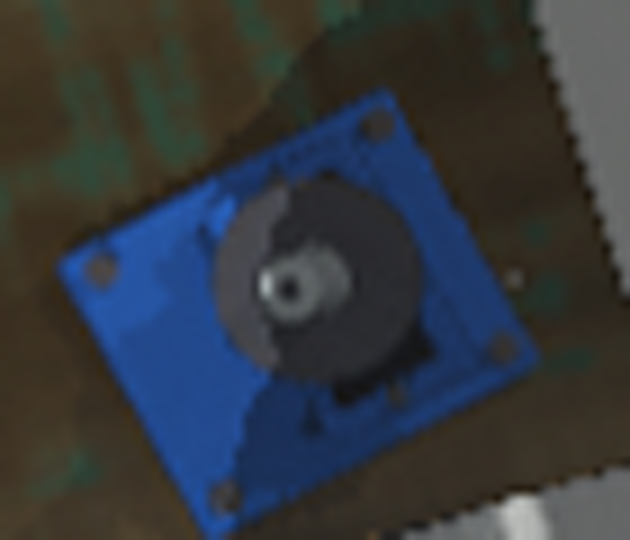

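View pics/i_side.png

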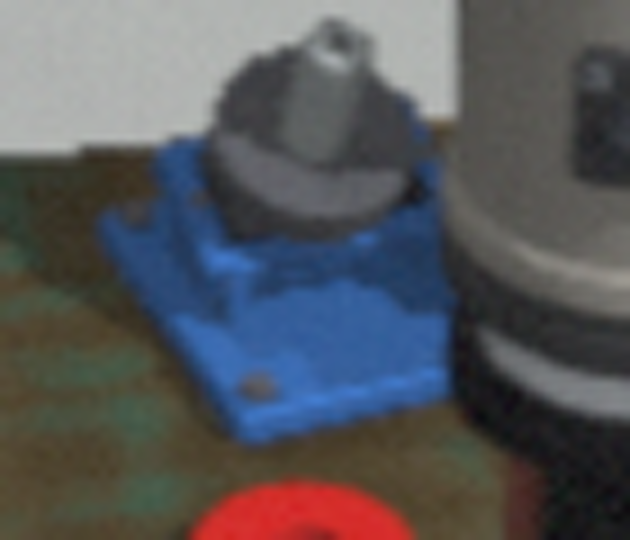

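Both views show the large ring on the arbor with nothing in the way. I'll check from these frames that it is seated, then pick the brass ring.

```bash
cat > chk.py <<'E'
from plan import *
import pickle,sys
def check(F,zt,od,name):
    for n in F:
        P,uv=cloud(F[n]); h=(P-H0)@RHW*1000
        r=np.hypot(h[:,0],h[:,1]-S0*1000); m=(r<od*500-3)&(r>14)&(abs(h[:,2]-zt)<15)
        q=h[m]; A=np.c_[q[:,:2],np.ones(len(q))]
        for _ in range(4):
            c=np.linalg.lstsq(A,q[:,2],rcond=None)[0]; k=abs(A@c-q[:,2])<2.5; q=q[k];A=A[k]
        print(name,n,len(q),"plane z at axis",c[2]+c[1]*S0*1000,"tilt deg",np.degrees(c[:2]))
        m2=(abs(h[:,2]-zt)<4)&(r<od*500+8); q=h[m2]
        from scipy.optimize import least_squares
        s=least_squares(lambda p:np.maximum(np.hypot(q[:,0]-p[0],q[:,1]-p[1])-od*500,0),[0,S0*1000]).x
        print("   circle centre",s, "extent mid",(q[:,:2].min(0)+q[:,:2].max(0))/2)
if __name__=="__main__":
    F=pickle.load(open(sys.argv[1],'rb')); check(F,float(sys.argv[2]),float(sys.argv[3]),"ring")
E
python3 chk.py F1.pkl 16 .062
python3 -m pendant '[{"dp":[-0.014,-0.007,0.15],"rotation":[0,0,0]},{"dp":[-0.014,-0.007,0.26],"rotation":[0,0,0]},{"dp":[-0.014,-0.007,0.26],"rotation":[0,0,0]},{"dp":[-0.014,-0.007,0.26],"rotation":[0,0,0]}]'; python3 -c "
from plan import *
show();  go([.421,.2168,.005],DOWN)"
```

```text
ring top 152 plane z at axis 16.12862255818714 tilt deg [0.584 1.168]
   circle centre [-2.071  3.662] extent mid [-2.044  4.132]
ring side 151 plane z at axis 16.28664060203803 tilt deg [-0.174 -0.599]
   circle centre [-2.392  5.533] extent mid [-2.334  5.745]
time_s: 10.02
eef_pos: [0.4234, 0.2137, 0.0082]
eef_rot: [[-0.934, 0.357, -0.003], [0.357, 0.934, -0.004], [0.001, -0.005, -1.0]]
force: [0.3, 0.5, 0.2]
opening: 1.001
t 10.02 p [423.434 213.683   8.207] F [0.277 0.519 0.167] T [-0.043 -0.034  0.015] op 1.001
 head mm [-337.446   91.837  105.723] Fh [-0.229  0.486  0.292] tilt err 24.86330610683534 q [-42.808  28.664  10.272 125.216 -10.553  27.161  44.771]
dp [0.017 0.01  0.016] rot [-0.001 -0.    -0.   ] rows 0.1 0.0
```

The large ring is seated: its top face is at head z 16.1–16.3 with no tilt. It also shows that in my fitted frame the arbor's axis lies at x≈-2.2 and y≈5.5. Gripping the brass ring.

```bash
python3 -m pendant '[{"dp":[0.017,0.01,0.018],"rotation":[0,0,0]},{"dp":[0.017,0.01,0.018],"rotation":[0,0,0]},{"dp":[0.017,0.01,0.018],"rotation":[0,0,0]},{"dp":[0.017,0.01,0.018],"rotation":[0,0,0]}]'; python3 -c "
from plan import *
show();  go([.421,.2168,.005],DOWN)"
```

```text
time_s: 10.35
eef_pos: [0.4214, 0.2171, 0.0055]
eef_rot: [[-0.934, 0.356, -0.001], [0.356, 0.934, -0.003], [0.0, -0.004, -1.0]]
force: [-0.5, -0.2, -1.0]
opening: 1.0
t 10.35 p [421.415 217.119   5.485] F [-0.455 -0.219 -1.042] T [-0.007  0.019  0.015] op 1.0
 head mm [-342.204   91.645  104.939] Fh [-0.456 -0.505 -0.937] tilt err 24.87519551476041 q [-43.192  28.933  10.153 125.346 -10.71   26.676  44.444]
dp [ 0.001 -0.002  0.002] rot [-0.001 -0.    -0.   ] rows 0.0 0.0
```

```bash
python3 -m pendant '[{"dp":[0,0,0],"rotation":[0,0,0]},{"dp":[0,0,0],"rotation":[0,0,0]},{"dp":[0,0,0],"rotation":[0,0,0]},{"dp":[0,0,0],"rotation":[0,0,0]},{"dp":[0,0,0],"rotation":[0,0,0]}]' 0.35 40;  python3 -m pendant '[{"dp":[0,0,0],"rotation":[0,0,0]},{"dp":[0,0,-0.2],"rotation":[0,0,0]},{"dp":[0,0,-0.4],"rotation":[0,0,0]},{"dp":[0,0,-0.6],"rotation":[0,0,0]},{"dp":[0,0,-0.6],"rotation":[0,0,0]}]'; python3 -c "
from ov import *
show();  go(head([-.0022,.0055,.095]),ARB)
ov('pics/j.png',.05,.005,(330,420,200,270))"
```

```text
time_s: 10.77
eef_pos: [0.4214, 0.2171, 0.0055]
eef_rot: [[-0.934, 0.356, -0.001], [0.356, 0.934, -0.003], [0.0, -0.004, -1.0]]
force: [-0.3, 0.0, 0.1]
opening: 0.662
time_s: 11.18
eef_pos: [0.4252, 0.2195, 0.1315]
eef_rot: [[-0.934, 0.357, 0.007], [0.357, 0.934, 0.003], [-0.005, 0.005, -1.0]]
force: [0.9, 0.5, -1.5]
opening: 0.557
t 11.18 p [425.241 219.479 131.499] F [ 0.883  0.516 -1.455] T [ 0.094 -0.143  0.068] op 0.557
 head mm [-289.232   96.129  219.279] Fh [-0.658  1.021 -1.299] tilt err 24.982113943793635 q [-47.618  15.752  14.971 121.553  -5.818  42.923  40.123]
dp [-0.873 -1.373 -0.046] rot [ 0.026 -0.066  0.113] rows 7.8 6.7
```

View pics/j.png

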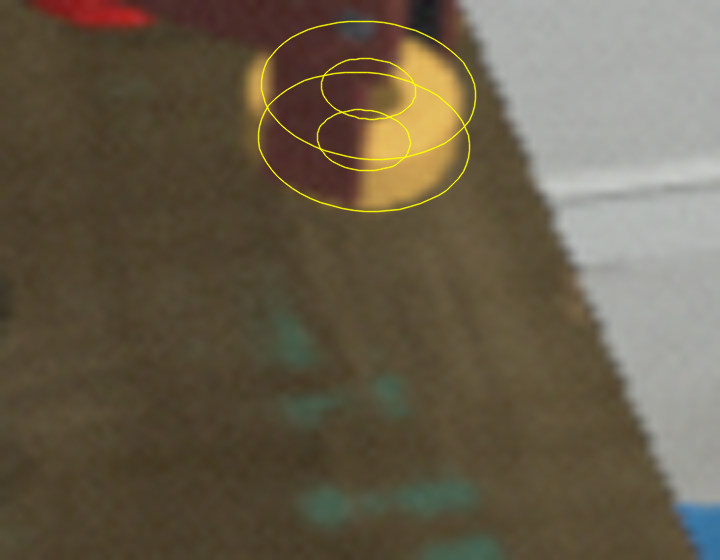

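The brass ring is held (opening 49 mm). In the side overlay it lies about 1 px left of the prediction, so it may sit about 2 mm off along the pads; I'll recheck that above the arbor.

```bash
python3 -m pendant '[{"dp":[-0.1,-0.16,-0.1],"rotation":[0.003,-0.008,0.014]},{"dp":[-0.22,-0.34,-0.2],"rotation":[0.007,-0.017,0.03]},{"dp":[-0.34,-0.53,-0.2],"rotation":[0.011,-0.027,0.046]},{"dp":[-0.46,-0.72,-0.2],"rotation":[0.015,-0.037,0.063]},{"dp":[-0.57,-0.9,-0.2],"rotation":[0.019,-0.047,0.08]}]';python3 -c "
from plan import *
show();  go(head([-.0022,.0055,.095]),ARB)"
```

```text
time_s: 11.65
eef_pos: [0.4626, 0.0223, 0.1679]
eef_rot: [[-0.615, 0.77, 0.171], [0.726, 0.637, -0.261], [-0.31, -0.036, -0.95]]
force: [1.0, -0.4, -1.9]
opening: 0.556
t 11.65 p [462.632  22.251 167.949] F [ 0.99  -0.358 -1.911] T [ 0.297  0.277 -0.047] op 0.556
 head mm [-99.789  37.636 171.158] Fh [-0.104  0.71  -2.061] tilt err 7.138388213248626 q [-51.      8.972  30.36  128.082  19.974  42.005   4.164]
dp [-0.483 -0.277  0.314] rot [ 0.007 -0.019  0.033] rows 3.1 1.9
```

```bash
python3 -m pendant '[{"dp":[-0.17,-0.1,0.04],"rotation":[0.004,-0.01,0.017]},{"dp":[-0.34,-0.2,0.16],"rotation":[0.007,-0.019,0.033]},{"dp":[-0.48,-0.277,0.31],"rotation":[0.007,-0.019,0.033]},{"dp":[-0.48,-0.277,0.31],"rotation":[0.007,-0.019,0.033]},{"dp":[-0.48,-0.277,0.31],"rotation":[0.007,-0.019,0.033]}]';python3 -c "
from ov import *
show();  go(head([-.004,.0055,.08]),ARB)
ov('pics/k.png',.05,.005,(300,390,105,175))"
```

```text
time_s: 12.07
eef_pos: [0.4873, -0.1018, 0.1389]
eef_rot: [[-0.419, 0.888, 0.19], [0.803, 0.46, -0.38], [-0.425, -0.006, -0.905]]
force: [0.6, 0.5, -1.5]
opening: 0.557
t 12.07 p [ 487.251 -101.791  138.868] F [ 0.558  0.495 -1.501] T [0.387 0.257 0.012] op 0.557
 head mm [-2.157  1.826 93.545] Fh [-0.797  0.724 -1.285] tilt err 0.4635336200652789 q [-43.796  15.77   37.206 130.083  27.763  32.101  -3.869]
dp [0.009 0.019 0.068] rot [-0.001  0.    -0.   ] rows 0.3 0.1
```

View pics/k.png

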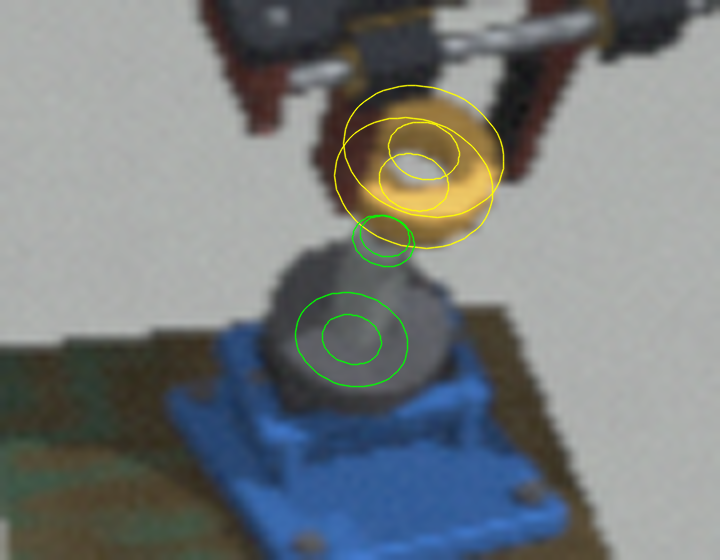

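```bash
cat > held.py <<'E'
from plan import *
import sys
from scipy.optimize import least_squares
def held(od,view='side'):
    f=grab_frame(view); st=arm.sense(); p=np.array(st['eef_pos']);R=np.array(st['eef_rot'])
    P,uv=cloud(f); q=(P-p)@R*1000
    m=(np.abs(q[:,0])<od*500+6)&(np.abs(q[:,1])<od*500-6)&(q[:,2]<2)&(q[:,2]>-22); q=q[m]
    top=q[(q[:,2]<-6)&(np.hypot(q[:,0],q[:,1])>13)&(np.abs(q[:,0])<od*500-4)]
    A=np.c_[top[:,:2],np.ones(len(top))]
    for _ in range(4):
        c=np.linalg.lstsq(A,top[:,2],rcond=None)[0];k=abs(A@c-top[:,2])<2;A=A[k];top=top[k]
    print("face z(tool)",c[2],"slopes deg",np.degrees(c[:2]),len(top))
    g=q[abs(np.c_[q[:,:2],np.ones(len(q))]@c-q[:,2])<2.5]
    print("x range of face",np.percentile(g[:,0],[0,2,98,100]),"all x",np.percentile(q[:,0],[0,2,98,100]))
if __name__=="__main__": held(float(sys.argv[1]))
E
python3 held.py .05
```

```text
face z(tool) -7.105635748883793 slopes deg [1.237 0.271] 42
x range of face [-21.414 -20.427  22.815  23.315] all x [-21.414 -19.69   22.993  23.315]
```

```bash
python3 -m pendant '[{"dp":[0.003,0.019,0.07],"rotation":[-0.001,0,0]},{"dp":[0.003,0.019,0.07],"rotation":[-0.001,0,0]},{"dp":[0.003,0.019,0.07],"rotation":[-0.001,0,0]},{"dp":[0.003,0.019,0.07],"rotation":[-0.001,0,0]}]';python3 -c "
from ov import *
show();  go(head([-.0025,.0055,.062]),ARB)
ov('pics/l.png',.05,.007,(300,390,105,175))"; python3 held.py .05
```

```text
time_s: 12.5
eef_pos: [0.4947, -0.1006, 0.1274]
eef_rot: [[-0.422, 0.884, 0.201], [0.801, 0.467, -0.373], [-0.424, 0.003, -0.906]]
force: [0.6, 0.6, -1.6]
opening: 0.555
t 12.5 p [ 494.745 -100.583  127.364] F [ 0.645  0.624 -1.599] T [ 0.41   0.24  -0.029] op 0.555
 head mm [-4.834  9.023 82.099] Fh [-0.905  0.862 -1.342] tilt err 0.25701701202334715 q [-42.772  17.669  36.687 130.058  27.237  29.5    -3.502]
dp [-0.011 -0.018  0.1  ] rot [0.001 0.    0.   ] rows 0.5 0.0
face z(tool) -7.315082532606951 slopes deg [-0.192  1.012] 65
x range of face [-20.952 -18.386  22.31   23.402] all x [-20.952 -18.21   22.883  23.402]
```

View pics/l.png

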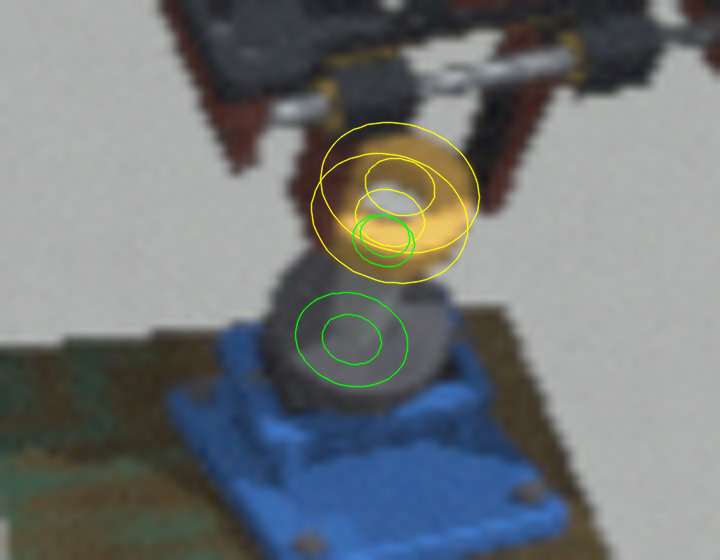

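```bash
python3 -m pendant '[{"dp":[-0.011,-0.018,0.02],"rotation":[0.001,0,0]},{"dp":[-0.011,-0.018,0.03],"rotation":[0.001,0,0]},{"dp":[-0.011,-0.018,0.03],"rotation":[0.001,0,0]},{"dp":[-0.011,-0.018,0.03],"rotation":[0.001,0,0]}]';python3 -c "
from ov import *
show();  go(head([-.0025,.0055,.062]),ARB)"
```

```text
time_s: 12.93
eef_pos: [0.4937, -0.1067, 0.123]
eef_rot: [[-0.421, 0.886, 0.195], [0.802, 0.464, -0.376], [-0.424, -0.002, -0.906]]
force: [0.6, -0.5, -1.1]
opening: 0.552
t 12.93 p [ 493.725 -106.691  122.955] F [ 0.637 -0.502 -1.145] T [ 0.452  0.261 -0.017] op 0.552
 head mm [-2.224  5.282 76.017] Fh [ 0.187  0.33  -1.351] tilt err 0.13855446301077676 q [-41.936  18.335  36.656 130.171  27.078  28.816  -2.987]
dp [0.001 0.001 0.07 ] rot [-0.  0.  0.] rows 0.3 0.0
```

Good pose. Descending 14 mm gently.

```bash
python3 -m pendant '[{"dp":[0.001,0.001,0.025],"rotation":[0,0,0]},{"dp":[0.001,0.001,0.05],"rotation":[0,0,0]},{"dp":[0.001,0.001,0.07],"rotation":[0,0,0]},{"dp":[0.001,0.001,0.07],"rotation":[0,0,0]},{"dp":[0.001,0.001,0.07],"rotation":[0,0,0]}]';python3 -c "
from ov import *
show();ov('pics/m.png',.05,.007,(300,390,105,175))"
```

```text
time_s: 13.35
eef_pos: [0.4965, -0.1119, 0.1099]
eef_rot: [[-0.421, 0.886, 0.195], [0.802, 0.464, -0.377], [-0.424, -0.003, -0.906]]
force: [0.5, 0.5, -0.4]
opening: 0.553
t 13.35 p [ 496.484 -111.928  109.88 ] F [ 0.529  0.483 -0.388] T [0.519 0.264 0.021] op 0.553
 head mm [-2.386  5.294 61.666] Fh [-0.329  0.693 -0.275] tilt err 0.17712618061577085 q [-40.547  20.373  36.259 130.315  26.704  26.463  -2.616]
```

View pics/m.png

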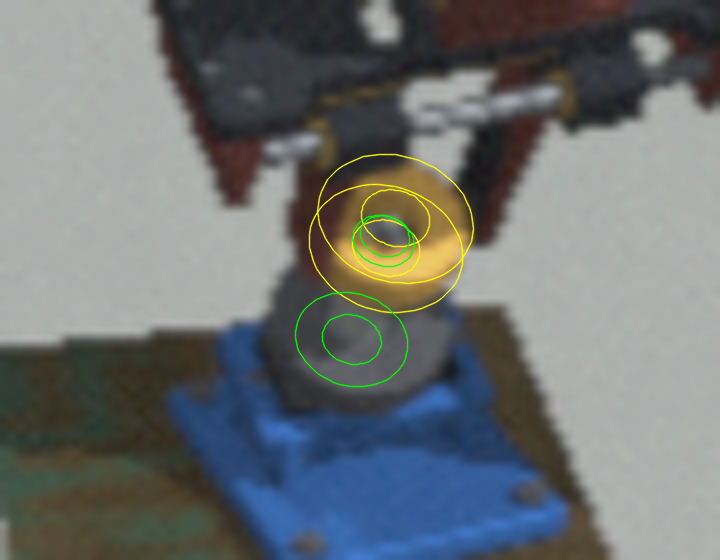

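The arbor's end shows in the brass bore at about (348,134), and there is no contact force. Continuing.

```bash
python3 -m pendant '[{"dp":[0,0.001,0.025],"rotation":[0,0,0]},{"dp":[0,0.001,0.05],"rotation":[0,0,0]},{"dp":[0,0.001,0.075],"rotation":[0,0,0]},{"dp":[0,0.001,0.075],"rotation":[0,0,0]},{"dp":[0,0.001,0.075],"rotation":[0,0,0]}]';python3 -c "
from ov import *
show();ov('pics/n.png',.05,.007,(300,390,105,175))"
```

```text
time_s: 13.82
eef_pos: [0.4994, -0.1177, 0.0961]
eef_rot: [[-0.421, 0.886, 0.194], [0.802, 0.464, -0.377], [-0.424, -0.003, -0.906]]
force: [-0.2, 0.4, -1.0]
opening: 0.555
t 13.82 p [ 499.449 -117.66    96.107] F [-0.167  0.381 -1.002] T [0.451 0.245 0.036] op 0.555
 head mm [-2.358  5.257 46.456] Fh [-0.8    0.029 -0.732] tilt err 0.20940534078209835 q [-39.057  22.515  35.785 130.397  26.371  24.04   -2.28 ]
```

View pics/n.png

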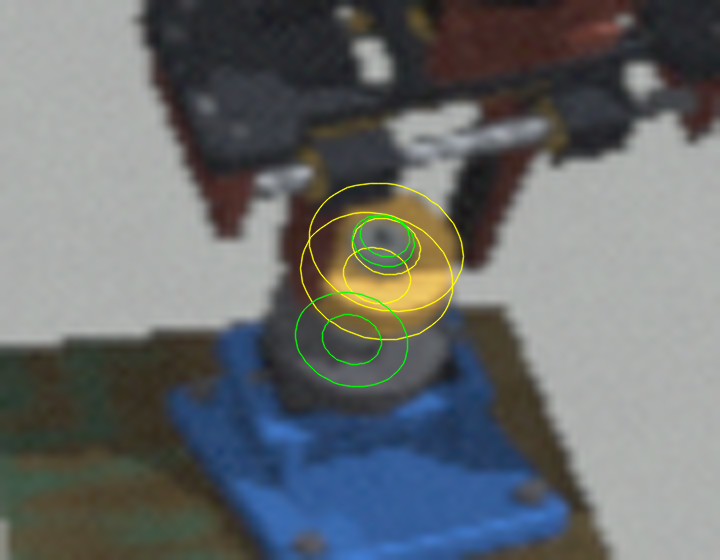

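Threaded and free of side force. I'll go 13 mm further, release and retreat.

```bash
python3 -m pendant '[{"dp":[0,0.001,0.03],"rotation":[0,0,0]},{"dp":[0,0.001,0.065],"rotation":[0,0,0]},{"dp":[0,0.001,0.065],"rotation":[0,0,0]}]'; python3 -m pendant '[{"dp":[0,0,0],"rotation":[0,0,0]},{"dp":[0,0,0],"rotation":[0,0,0]},{"dp":[0,0,0],"rotation":[0,0,0]},{"dp":[0,0,0],"rotation":[0,0,0]}]' 1 20;python3 -c "
from ov import *
show()"; python3 -m pendant '[{"dp":[0,0,-0.2],"rotation":[0,0,0]},{"dp":[0,0,-0.4],"rotation":[0,0,0]},{"dp":[0,0,-0.5],"rotation":[0,0,0]},{"dp":[0,0,-0.5],"rotation":[0,0,0]}]' ;python3 -c "
from plan import *
show();  go([.432,.3603,.10],DOWN)"
```

```text
time_s: 14.12
eef_pos: [0.502, -0.1228, 0.0836]
eef_rot: [[-0.422, 0.886, 0.193], [0.801, 0.464, -0.377], [-0.424, -0.004, -0.906]]
force: [1.4, 0.8, -2.0]
opening: 0.553
time_s: 14.45
eef_pos: [0.5021, -0.1228, 0.0837]
eef_rot: [[-0.421, 0.886, 0.194], [0.802, 0.464, -0.377], [-0.424, -0.004, -0.906]]
force: [0.6, -0.0, 0.2]
opening: 0.818
t 14.45 p [ 502.063 -122.849   83.742] F [ 0.567 -0.036  0.163] T [0.333 0.246 0.056] op 0.818
 head mm [-2.318  5.162 32.794] Fh [0.337 0.486 0.023] tilt err 0.24026590436695683 q [-37.753  24.434  35.35  130.421  26.136  21.925  -2.058]
time_s: 14.78
eef_pos: [0.4845, -0.0831, 0.1773]
eef_rot: [[-0.421, 0.885, 0.199], [0.802, 0.466, -0.374], [-0.423, 0.003, -0.906]]
force: [0.6, -0.5, 0.6]
opening: 1.002
t 14.78 p [484.526 -83.12  177.27 ] F [ 0.573 -0.47   0.567] T [0.339 0.114 0.048] op 1.002
 head mm [ -2.061   8.084 135.871] Fh [0.858 0.289 0.226] tilt err 0.1826521995535774 q [-48.093  10.225  38.012 128.731  28.655  39.081  -5.009]
dp [ 2.053  0.799 -0.531] rot [-0.025  0.067 -0.113] rows 10.9 6.7
```

```bash
python3 -m pendant '[{"dp":[0.2,0.08,-0.08],"rotation":[-0.003,0.008,-0.014]},{"dp":[0.38,0.15,-0.12],"rotation":[-0.006,0.016,-0.027]},{"dp":[0.56,0.22,-0.16],"rotation":[-0.009,0.024,-0.04]},{"dp":[0.75,0.3,-0.2],"rotation":[-0.012,0.033,-0.055]},{"dp":[0.95,0.37,-0.25],"rotation":[-0.015,0.041,-0.07]}]';python3 -c "
from plan import *
show();  go([.432,.3603,.08],DOWN)"
```

```text
time_s: 15.2
eef_pos: [0.4602, 0.1204, 0.1421]
eef_rot: [[-0.798, 0.593, 0.109], [0.581, 0.804, -0.127], [-0.163, -0.038, -0.986]]
force: [0.7, 0.2, 0.1]
opening: 1.002
t 15.2 p [460.248 120.365 142.137] F [0.717 0.206 0.112] T [0.122 0.088 0.002] op 1.002
 head mm [-190.45    81.096  184.953] Fh [0.184 0.731 0.038] tilt err 15.733539993950917 q [-48.612  13.536  22.649 124.382   6.408  40.918  22.362]
dp [0.86  0.893 0.138] rot [-0.01   0.025 -0.043] rows 6.0 2.5
```

```bash
python3 -m pendant '[{"dp":[0.15,0.15,0],"rotation":[-0.004,0.01,-0.017]},{"dp":[0.3,0.3,0],"rotation":[-0.007,0.018,-0.03]},{"dp":[0.45,0.46,0.05],"rotation":[-0.01,0.025,-0.043]},{"dp":[0.6,0.62,0.08],"rotation":[-0.01,0.025,-0.043]},{"dp":[0.75,0.77,0.12],"rotation":[-0.01,0.025,-0.043]}]';python3 -c "
from plan import *
show();  go([.432,.3603,.05],DOWN)"
```

```text
time_s: 15.62
eef_pos: [0.4368, 0.3187, 0.0901]
eef_rot: [[-0.934, 0.357, 0.002], [0.357, 0.934, 0.002], [-0.001, 0.003, -1.0]]
force: [0.2, 0.1, -0.1]
opening: 0.998
t 15.62 p [436.83  318.66   90.136] F [ 0.238  0.149 -0.139] T [ 0.002 -0.024 -0.025] op 0.998
 head mm [-381.438  152.458  216.636] Fh [-0.079  0.28  -0.117] tilt err 25.04942011945123 q [-51.579  24.681  11.083 114.843  -7.05   40.923  32.927]
dp [0.097 0.185 0.201] rot [ 0.  0. -0.] rows 1.4 0.0
```

```bash
python3 -m pendant '[{"dp":[0.05,0.1,0.1],"rotation":[0,0,0]},{"dp":[0.097,0.185,0.2],"rotation":[0,0,0]},{"dp":[0.097,0.185,0.2],"rotation":[0,0,0]},{"dp":[0.097,0.185,0.2],"rotation":[0,0,0]}]';python3 -c "
from plan import *
import pickle
show();  go([.432,.3603,.005],DOWN)
F={n:grab_frame(n) for n in('top','side')}; pickle.dump(F,open('F2.pkl','wb'))
for n in F: cv2.imwrite('pics/o_%s.png'%n,cv2.resize(F[n]['image'][120:190,310:380] if n=='side' else F[n]['image'][175:235,375:445],None,fx=8,fy=8,interpolation=cv2.INTER_CUBIC))"; python3 chk.py F2.pkl 32 .05
```

```text
time_s: 15.95
eef_pos: [0.431, 0.3596, 0.0483]
eef_rot: [[-0.935, 0.356, -0.0], [0.356, 0.935, -0.001], [-0.0, -0.001, -1.0]]
force: [-0.1, -0.6, 0.2]
opening: 1.002
t 15.95 p [431.031 359.581  48.299] F [-0.092 -0.609  0.158] T [-0.072  0.005 -0.017] op 1.002
 head mm [-434.405  166.33   195.172] Fh [ 0.518 -0.364 -0.067] tilt err 24.966360847468536 q [-54.001  30.071   9.997 113.061  -8.161  37.556  30.331]
dp [-0.003  0.005  0.216] rot [-0.  0.  0.] rows 1.0 0.0
ring top 83 plane z at axis 32.23372812830197 tilt deg [ 2.144 -0.545]
   circle centre [-1.972  4.21 ] extent mid [-2.002  4.119]
ring side 0 plane z at axis 0.0 tilt deg [0. 0.]Traceback (most recent call last):
  File "chk.py", line 16, in <module>
    F=pickle.load(open(sys.argv[1],'rb')); check(F,float(sys.argv[2]),float(sys.argv[3]),"ring")
                                           ~~~~~^^^^^^^^^^^^^^^^^^^^^^^^^^^^^^^^^^^^^^^^^^^^^^^^
  File "chk.py", line 14, in check
    print("   circle centre",s, "extent mid",(q[:,:2].min(0)+q[:,:2].max(0))/2)
                                              ~~~~~~~~~~~^^^
    return umr_minimum(a, axis, None, out, keepdims, initial, where)
ValueError: zero-size array to reduction operation minimum which has no identity
```

View pics/o_side.png

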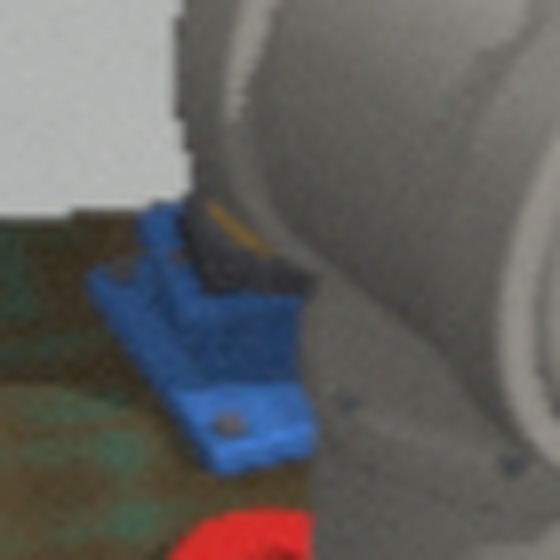

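The side view is blocked by the forearm, but the top depth puts the brass face at z≈32.2, so it is seated. Next the small ring, with the jaws pre-closed to 0.62 on the way down.

```bash
python3 -m pendant '[{"dp":[-0.003,0.005,0.05],"rotation":[0,0,0]},{"dp":[-0.003,0.005,0.12],"rotation":[0,0,0]},{"dp":[-0.003,0.005,0.21],"rotation":[0,0,0]},{"dp":[-0.003,0.005,0.21],"rotation":[0,0,0]},{"dp":[-0.003,0.005,0.21],"rotation":[0,0,0]}]' 0.65 20; python3 -c "
from plan import *
show();  go([.432,.3603,.005],DOWN)
f=grab_frame('side');cv2.imwrite('pics/p.png',cv2.resize(f['image'][280:345,330:400],None,fx=8,fy=8,interpolation=cv2.INTER_CUBIC))"
```

```text
time_s: 16.47
eef_pos: [0.434, 0.3577, 0.0081]
eef_rot: [[-0.933, 0.36, 0.002], [0.36, 0.933, -0.0], [-0.002, 0.001, -1.0]]
force: [0.3, 0.8, -0.2]
opening: 0.672
t 16.47 p [434.042 357.73    8.096] F [ 0.258  0.786 -0.196] T [ 0.033 -0.009  0.038] op 0.672
 head mm [-448.641  168.137  157.453] Fh [-0.605  0.594  0.066] tilt err 24.940564478699855 q [-52.906  33.888   9.05  113.685  -9.105  33.02   31.152]
dp [0.014 0.008 0.015] rot [ 0.     0.    -0.001] rows 0.1 0.0
```

View pics/p.png

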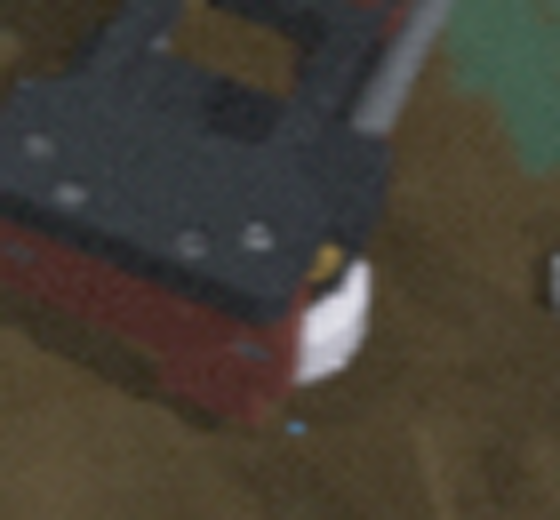

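The ring stands between the fingers at about (371,322). A small correction, then close fully.

```bash
python3 -m pendant '[{"dp":[0.012,0.008,0.018],"rotation":[0,0,0]},{"dp":[0.012,0.008,0.018],"rotation":[0,0,0]},{"dp":[0.012,0.008,0.018],"rotation":[0,0,0]}]'; python3 -m pendant '[{"dp":[0,0,0],"rotation":[0,0,0]},{"dp":[0,0,0],"rotation":[0,0,0]},{"dp":[0,0,0],"rotation":[0,0,0]},{"dp":[0,0,0],"rotation":[0,0,0]},{"dp":[0,0,0],"rotation":[0,0,0]}]' 0.2 35; python3 -c "
from plan import *
show()"
```

```text
time_s: 16.77
eef_pos: [0.433, 0.3611, 0.0058]
eef_rot: [[-0.933, 0.36, 0.004], [0.36, 0.933, 0.002], [-0.003, 0.003, -1.0]]
force: [0.0, -0.1, 0.3]
opening: 0.649
time_s: 17.18
eef_pos: [0.4331, 0.3612, 0.0059]
eef_rot: [[-0.933, 0.36, 0.004], [0.36, 0.933, 0.002], [-0.003, 0.003, -1.0]]
force: [-0.4, -0.8, 1.5]
opening: 0.422
t 17.18 p [433.079 361.248   5.947] F [-0.439 -0.77   1.469] T [-0.111  0.115  0.01 ] op 0.422
 head mm [-452.779  168.918  157.011] Fh [ 1.054 -0.746  1.129] tilt err 24.999060614641714 q [-53.163  34.133   8.98  113.627  -9.195  32.679  30.934]
```

Gripped (37 mm). Lift and travel.

```bash
python3 -m pendant '[{"dp":[0,0,-0.2],"rotation":[0,0,0]},{"dp":[0,0,-0.4],"rotation":[0,0,0]},{"dp":[-0.1,-0.1,-0.6],"rotation":[0,0,0]},{"dp":[-0.2,-0.25,-0.7],"rotation":[0,0,0]}]'; python3 -c "
from plan import *
show();go(head([-.0022,.0054,.13]),ARB)"
```

```text
time_s: 17.52
eef_pos: [0.4513, 0.3089, 0.1458]
eef_rot: [[-0.935, 0.354, 0.007], [0.355, 0.935, 0.006], [-0.004, 0.008, -1.0]]
force: [1.7, 0.6, -0.8]
opening: 0.42
t 17.52 p [451.315 308.853 145.79 ] F [ 1.71   0.609 -0.791] T [-0.023 -0.117  0.003] op 0.42
 head mm [-343.949  160.732  260.562] Fh [-0.104  1.797 -0.825] tilt err 25.143239306308832 q [-51.189  20.408  12.692 112.147  -6.004  47.523  33.986]
dp [-0.851 -1.79  -0.142] rot [ 0.027 -0.066  0.113] rows 9.5 6.7
```

```bash
python3 -m pendant '[{"dp":[-0.09,-0.18,-0.05],"rotation":[0.003,-0.007,0.011]},{"dp":[-0.18,-0.37,-0.08],"rotation":[0.005,-0.014,0.023]},{"dp":[-0.27,-0.56,-0.1],"rotation":[0.008,-0.021,0.036]},{"dp":[-0.36,-0.75,-0.12],"rotation":[0.011,-0.028,0.048]},{"dp":[-0.45,-0.94,-0.14],"rotation":[0.014,-0.035,0.06]}]'; python3 -c "
from plan import *
show();go(head([-.0022,.0054,.11]),ARB)"
```

```text
time_s: 17.93
eef_pos: [0.468, 0.1014, 0.1727]
eef_rot: [[-0.717, 0.681, 0.147], [0.657, 0.731, -0.182], [-0.231, -0.034, -0.972]]
force: [1.7, -1.3, -1.7]
opening: 0.417
t 17.93 p [467.999 101.372 172.656] F [ 1.723 -1.251 -1.705] T [0.147 0.062 0.031] op 0.417
 head mm [-159.044   79.139  203.983] Fh [ 1.008  0.945 -2.352] tilt err 11.98680668260018 q [-52.782  10.69   26.661 123.762  12.12   44.43   12.1  ]
dp [-0.689 -0.645  0.284] rot [ 0.013 -0.031  0.053] rows 4.7 3.1
```

```bash
python3 -m pendant '[{"dp":[-0.14,-0.13,0.02],"rotation":[0.004,-0.01,0.017]},{"dp":[-0.28,-0.26,0.08],"rotation":[0.008,-0.02,0.034]},{"dp":[-0.42,-0.4,0.14],"rotation":[0.013,-0.031,0.053]},{"dp":[-0.56,-0.53,0.21],"rotation":[0.013,-0.031,0.053]},{"dp":[-0.689,-0.645,0.28],"rotation":[0.013,-0.031,0.053]}]'; python3 -m pendant '[{"dp":[0,0,0],"rotation":[0,0,0]},{"dp":[0,0,0],"rotation":[0,0,0]}]'; python3 -c "
from plan import *
show();go(head([-.0022,.0054,.085]),ARB)"
```

```text
time_s: 18.35
eef_pos: [0.4868, -0.0943, 0.1541]
eef_rot: [[-0.42, 0.886, 0.194], [0.803, 0.463, -0.376], [-0.423, -0.002, -0.906]]
force: [-0.2, 1.0, -1.2]
opening: 0.419
time_s: 18.52
eef_pos: [0.4856, -0.0967, 0.1537]
eef_rot: [[-0.417, 0.889, 0.191], [0.805, 0.458, -0.378], [-0.423, -0.003, -0.906]]
force: [-0.0, 0.3, -0.9]
opening: 0.422
t 18.52 p [485.588 -96.706 153.746] F [-0.011  0.283 -0.898] T [ 0.378  0.249 -0.001] op 0.422
 head mm [ -0.651   2.714 109.258] Fh [-0.612  0.121 -0.706] tilt err 0.3391801460818204 q [-45.904  13.707  38.447 129.639  27.599  34.652  -3.715]
dp [0.008 0.014 0.121] rot [-0.001  0.    -0.001] rows 0.6 0.1
```

```bash
python3 -m pendant '[{"dp":[0.008,0.014,0.06],"rotation":[-0.001,0,-0.001]},{"dp":[0.008,0.014,0.12],"rotation":[-0.001,0,-0.001]},{"dp":[0.008,0.014,0.12],"rotation":[-0.001,0,-0.001]},{"dp":[0.008,0.014,0.12],"rotation":[-0.001,0,-0.001]},{"dp":[0.008,0.014,0.12],"rotation":[-0.001,0,-0.001]}]'; python3 -c "
from ov import *
show();go(head([-.0022,.0054,.076]),ARB);ov('pics/q.png',.038,.0055,(300,390,105,175),s=.0054)"; python3 held.py .038
```

```text
time_s: 18.93
eef_pos: [0.4923, -0.1022, 0.1317]
eef_rot: [[-0.423, 0.884, 0.198], [0.801, 0.467, -0.374], [-0.423, 0.0, -0.906]]
force: [0.2, 0.3, -0.9]
opening: 0.421
t 18.93 p [ 492.28  -102.239  131.654] F [ 0.2    0.267 -0.931] T [0.318 0.235 0.01 ] op 0.421
 head mm [-2.73   6.071 85.852] Fh [-0.523  0.301 -0.783] tilt err 0.08079758192310432 q [-43.705  17.118  37.858 130.109  26.74   30.102  -2.612]
dp [-0.003 -0.003  0.049] rot [0. 0. 0.] rows 0.2 0.0
face z(tool) -9.816198017585515 slopes deg [-0.19   2.569] 18
x range of face [-15.035 -14.352  19.843  20.153] all x [-15.035 -14.207  19.73   20.153]
```

View pics/q.png

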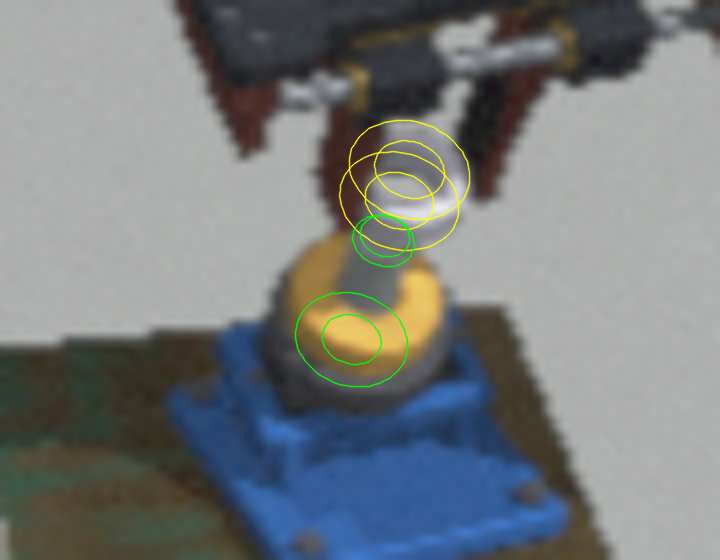

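The medium ring sits evenly on the large one. The small ring's bore (about (351,128)) is over the arbor tip line, perhaps 1 mm off along the pads, so I'm aiming for x=-1.5.

```bash
python3 -m pendant '[{"dp":[-0.006,-0.003,0.03],"rotation":[0,0,0]},{"dp":[-0.006,-0.003,0.05],"rotation":[0,0,0]},{"dp":[-0.006,-0.003,0.05],"rotation":[0,0,0]},{"dp":[-0.006,-0.003,0.05],"rotation":[0,0,0]}]'; python3 -c "
from ov import *
show();go(head([-.0015,.0054,.062]),ARB)"
```

```text
time_s: 19.37
eef_pos: [0.4941, -0.1076, 0.123]
eef_rot: [[-0.422, 0.885, 0.197], [0.801, 0.466, -0.374], [-0.423, 0.0, -0.906]]
force: [0.3, -0.4, -1.1]
opening: 0.424
t 19.37 p [ 494.137 -107.616  123.031] F [ 0.267 -0.45  -1.1  ] T [ 0.306  0.193 -0.02 ] op 0.424
 head mm [-1.277  5.218 75.659] Fh [ 0.008  0.027 -1.218] tilt err 0.07175435856513909 q [-42.513  18.462  37.619 130.253  26.41   28.376  -2.066]
dp [0.001 0.001 0.068] rot [0. 0. 0.] rows 0.3 0.0
```

```bash
python3 -m pendant '[{"dp":[0.001,0.001,0.025],"rotation":[0,0,0]},{"dp":[0.001,0.001,0.05],"rotation":[0,0,0]},{"dp":[0.001,0.001,0.07],"rotation":[0,0,0]},{"dp":[0.001,0.001,0.085],"rotation":[0,0,0]},{"dp":[0.001,0.001,0.085],"rotation":[0,0,0]}]';python3 -c "
from ov import *
show();ov('pics/r.png',.038,.0055,(300,390,105,175))"
```

```text
time_s: 19.78
eef_pos: [0.4977, -0.1142, 0.1071]
eef_rot: [[-0.422, 0.885, 0.197], [0.801, 0.466, -0.375], [-0.424, -0.0, -0.906]]
force: [1.2, -0.1, -1.6]
opening: 0.423
t 19.78 p [ 497.739 -114.161  107.115] F [ 1.161 -0.081 -1.553] T [0.23  0.041 0.044] op 0.423
 head mm [-1.234  5.368 58.078] Fh [-0.103  0.991 -1.666] tilt err 0.07168756404668658 q [-40.713  20.964  37.038 130.402  25.885  25.489  -1.542]
```

View pics/r.png

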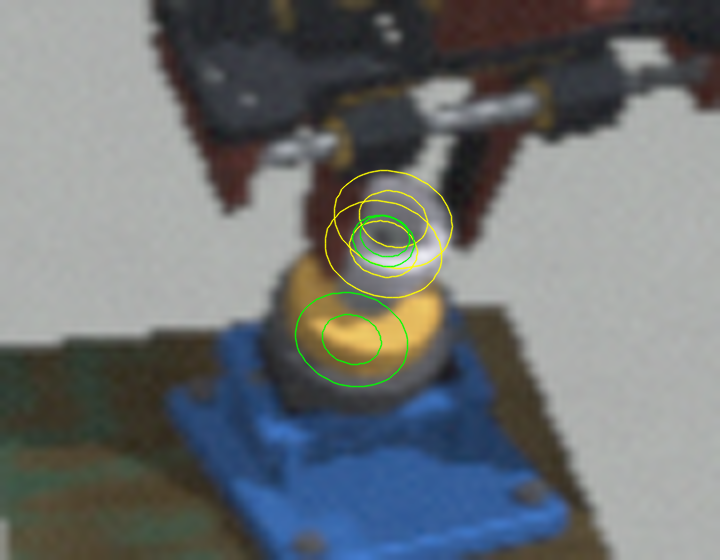

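The tip is entering the bore with no load. Continuing to z≈45, then release and retreat.

```bash
python3 -m pendant '[{"dp":[0,0,0.025],"rotation":[0,0,0]},{"dp":[0,0,0.05],"rotation":[0,0,0]},{"dp":[0,0,0.06],"rotation":[0,0,0]},{"dp":[0,0,0.06],"rotation":[0,0,0]}]';python3 -c "
from ov import *
show()"; python3 -m pendant '[{"dp":[0,0,0],"rotation":[0,0,0]},{"dp":[0,0,0],"rotation":[0,0,0]},{"dp":[0,0,0],"rotation":[0,0,0]},{"dp":[0,0,0],"rotation":[0,0,0]}]' 0.8 20;python3 -c "
from ov import *
show();ov('pics/s.png',.038,.0055,(300,390,105,175))"
```

```text
time_s: 20.17
eef_pos: [0.5001, -0.1189, 0.096]
eef_rot: [[-0.422, 0.885, 0.197], [0.801, 0.466, -0.375], [-0.424, -0.001, -0.906]]
force: [1.2, -0.2, -0.5]
opening: 0.422
t 20.17 p [ 500.052 -118.863   96.048] F [ 1.174 -0.159 -0.49 ] T [0.317 0.034 0.067] op 0.422
 head mm [-1.163  5.232 45.834] Fh [ 0.415  0.965 -0.734] tilt err 0.07317723314249663 q [-39.456  22.681  36.593 130.468  25.581  23.546  -1.244]
time_s: 20.5
eef_pos: [0.5, -0.1188, 0.0961]
eef_rot: [[-0.422, 0.885, 0.197], [0.801, 0.466, -0.375], [-0.424, -0.001, -0.906]]
force: [0.6, 0.2, -0.2]
opening: 0.688
t 20.5 p [ 500.016 -118.803   96.136] F [ 0.569  0.246 -0.161] T [ 0.337  0.21  -0.001] op 0.688
 head mm [-1.19   5.229 45.943] Fh [-0.026  0.618 -0.166] tilt err 0.06910022431737678 q [-39.467  22.663  36.597 130.472  25.579  23.556  -1.243]
```

View pics/s.png

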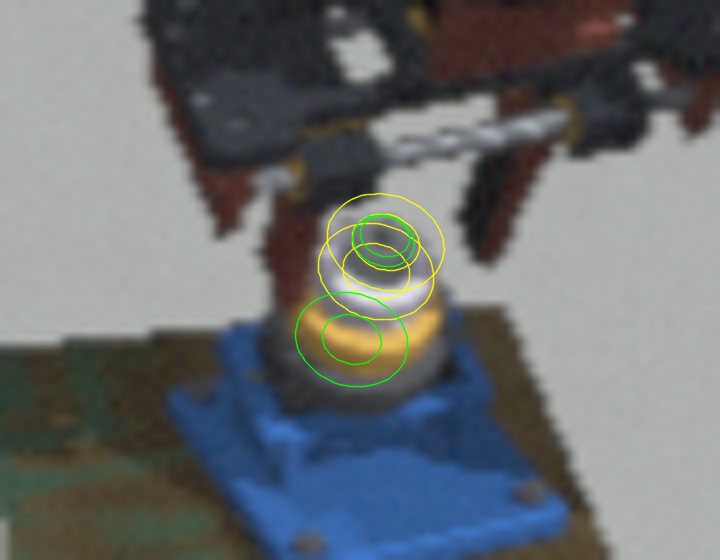

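The small ring slid down onto the brass one. I have plenty of time, so I'll press the stack home with the fingertips straddling the arbor.

```bash
python3 -m pendant '[{"dp":[0,0,-0.1],"rotation":[0,0,0]},{"dp":[0.004,0.001,-0.15],"rotation":[0,0,0]},{"dp":[0.004,0.001,-0.15],"rotation":[0,0,0]},{"dp":[0.004,0.001,-0.15],"rotation":[0,0,0]}]' 0.8; python3 -m pendant '[{"dp":[0,0,0],"rotation":[0,0,0]},{"dp":[0,0,0],"rotation":[0,0,0]},{"dp":[0,0,0],"rotation":[0,0,0]},{"dp":[0,0,0],"rotation":[0,0,0]},{"dp":[0,0,0],"rotation":[0,0,0]}]' 0.31 20; python3 -m pendant '[{"dp":[0,0,0],"rotation":[0,0,0]},{"dp":[0,0,0],"rotation":[0,0,0]},{"dp":[0,0,0],"rotation":[0,0,0]}]'; python3 -c "
from ov import *
show();go(head([-.0022,.0052,.052]),ARB);ov('pics/t.png',.038,.0055,(300,390,105,175))"
```

```text
time_s: 20.88
eef_pos: [0.4944, -0.1064, 0.1232]
eef_rot: [[-0.422, 0.884, 0.198], [0.801, 0.467, -0.374], [-0.423, 0.001, -0.906]]
force: [0.5, -0.2, -0.2]
opening: 0.799
time_s: 21.3
eef_pos: [0.4942, -0.1066, 0.1229]
eef_rot: [[-0.422, 0.885, 0.198], [0.801, 0.466, -0.375], [-0.424, 0.0, -0.906]]
force: [-0.5, 0.1, 0.0]
opening: 0.461
time_s: 21.55
eef_pos: [0.4941, -0.1067, 0.1229]
eef_rot: [[-0.422, 0.885, 0.197], [0.801, 0.466, -0.375], [-0.424, -0.0, -0.906]]
force: [0.5, -1.1, -0.5]
opening: 0.31
t 21.55 p [ 494.131 -106.657  122.853] F [ 0.51  -1.051 -0.487] T [ 0.294  0.146 -0.036] op 0.31
 head mm [-2.124  5.658 75.858] Fh [ 0.853 -0.037 -0.935] tilt err 0.07579151939224425 q [-42.737  18.52   37.733 130.26   26.342  28.383  -2.133]
dp [ 0.001 -0.002  0.119] rot [0. 0. 0.] rows 0.6 0.0
```

View pics/t.png

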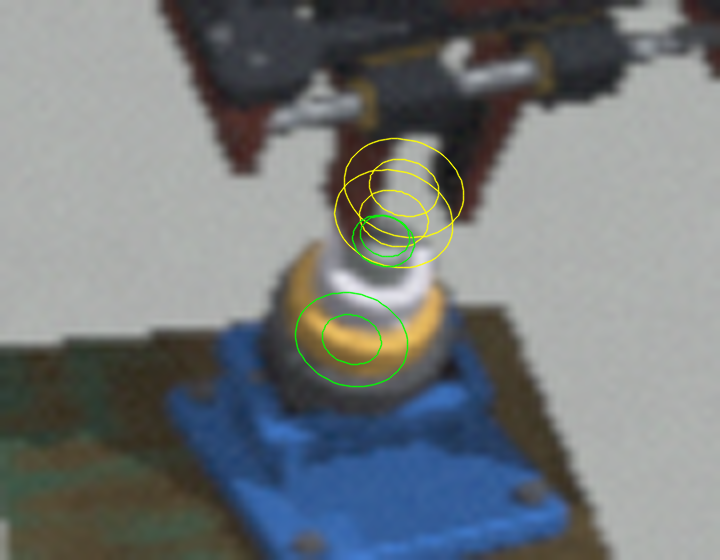

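The stack shows dark, brass, bright with no visible gaps. The fingers are 27 mm apart over the arbor. Descending to just above the ring, then a gentle press.

```bash
python3 -m pendant '[{"dp":[0.001,-0.002,0.04],"rotation":[0,0,0]},{"dp":[0.001,-0.002,0.08],"rotation":[0,0,0]},{"dp":[0.001,-0.002,0.115],"rotation":[0,0,0]},{"dp":[0.001,-0.002,0.115],"rotation":[0,0,0]},{"dp":[0.001,-0.002,0.115],"rotation":[0,0,0]}]'; python3 -c "
from plan import *
show()"; python3 -m pendant '[{"dp":[0,0,0.01],"rotation":[0,0,0]},{"dp":[0,0,0.02],"rotation":[0,0,0]},{"dp":[0,0,0.025],"rotation":[0,0,0]},{"dp":[0,0,0.025],"rotation":[0,0,0]}]'; python3 -c "
from plan import *
show()"
```

```text
time_s: 22.02
eef_pos: [0.4978, -0.1159, 0.1013]
eef_rot: [[-0.422, 0.885, 0.196], [0.801, 0.466, -0.376], [-0.424, -0.002, -0.906]]
force: [-0.0, 0.3, 0.7]
opening: 0.31
t 22.02 p [ 497.774 -115.889  101.329] F [-0.027  0.315  0.711] T [ 0.273  0.224 -0.029] op 0.31
 head mm [-2.277  4.596 52.18 ] Fh [0.036 0.122 0.768] tilt err 0.09051261051096672 q [-40.323  21.826  36.957 130.547  25.693  24.538  -1.467]
time_s: 22.35
eef_pos: [0.4988, -0.1173, 0.0979]
eef_rot: [[-0.422, 0.885, 0.196], [0.802, 0.465, -0.376], [-0.423, -0.002, -0.906]]
force: [-13.0, 10.4, 32.5]
opening: 0.308
t 22.35 p [ 498.797 -117.3     97.877] F [-12.966  10.354  32.46 ] T [-0.216  1.665 -0.729] op 0.308
 head mm [-2.173  4.846 48.322] Fh [-0.05  -6.673 35.839] tilt err 0.08851260269936669 q [-39.868  22.374  36.758 130.516  25.55   23.963  -1.339]
```

Firm stop at head z = 48.3 mm (48 expected) with 36 N, so the stack is home. Retreating.

```bash
python3 -m pendant '[{"dp":[0,0,-0.05],"rotation":[0,0,0]},{"dp":[0,0,-0.25],"rotation":[0,0,0]},{"dp":[0,0,-0.45],"rotation":[0,0,0]},{"dp":[0,0,-0.5],"rotation":[0,0,0]}]'; python3 -m pendant '[{"dp":[0.2,0,0],"rotation":[0,0,0]},{"dp":[0.4,0,-0.1],"rotation":[0,0,0]},{"dp":[0.6,0,-0.2],"rotation":[0,0,0]},{"dp":[0.8,0,-0.3],"rotation":[0,0,0]},{"dp":[0.98,0,-0.35],"rotation":[0,0,0]}]'; python3 -m pendant '[{"dp":[0.3,0.1,0],"rotation":[0,0,0]},{"dp":[0.5,0.1,0],"rotation":[0,0,0]},{"dp":[0.6,0.1,0],"rotation":[0,0,0]},{"dp":[0.6,0.1,0],"rotation":[0,0,0]},{"dp":[0.6,0.1,0],"rotation":[0,0,0]}]'; python3 -c "
from plan import *
import pickle
show()
F={n:grab_frame(n) for n in('top','side')}; pickle.dump(F,open('F3.pkl','wb'))
cv2.imwrite('pics/u.png',np.hstack([cv2.resize(F['side']['image'][110:190,300:380],None,fx=5,fy=5,interpolation=cv2.INTER_CUBIC),cv2.resize(F['top']['image'][165:245,370:450],None,fx=5,fy=5,interpolation=cv2.INTER_CUBIC)])); cv2.imwrite('pics/u_top.png',F['top']['image'])"; python3 chk.py F3.pkl 48 .038
```

```text
time_s: 22.68
eef_pos: [0.4807, -0.078, 0.192]
eef_rot: [[-0.421, 0.885, 0.2], [0.802, 0.466, -0.372], [-0.423, 0.004, -0.906]]
force: [1.5, 0.1, -0.1]
opening: 0.31
time_s: 23.1
eef_pos: [0.3855, 0.1032, 0.174]
eef_rot: [[-0.421, 0.885, 0.202], [0.803, 0.466, -0.37], [-0.421, 0.006, -0.907]]
force: [1.0, 0.1, 0.3]
opening: 0.308
time_s: 23.52
eef_pos: [0.3521, 0.2104, 0.1228]
eef_rot: [[-0.424, 0.883, 0.203], [0.801, 0.47, -0.371], [-0.423, 0.005, -0.906]]
force: [-0.0, -0.5, 0.7]
opening: 0.31
t 23.52 p [352.084 210.394 122.803] F [-0.009 -0.492  0.686] T [ 0.254  0.246 -0.011] op 0.31
 head mm [-316.41    27.123  222.357] Fh [ 0.681 -0.237  0.439] tilt err 0.40961008802662463 q [-77.483  17.327  23.008 128.26   20.884  49.054 -42.38 ]
ring top 17 plane z at axis 47.66669161714453 tilt deg [-7.775 -2.109]
   circle centre [-2.265  4.622] extent mid [-2.263  4.511]
ring side 12 plane z at axis 47.23860017707856 tilt deg [-2.508  5.175]
   circle centre [-2.639  5.729] extent mid [-2.808  6.127]
```

View pics/u.png

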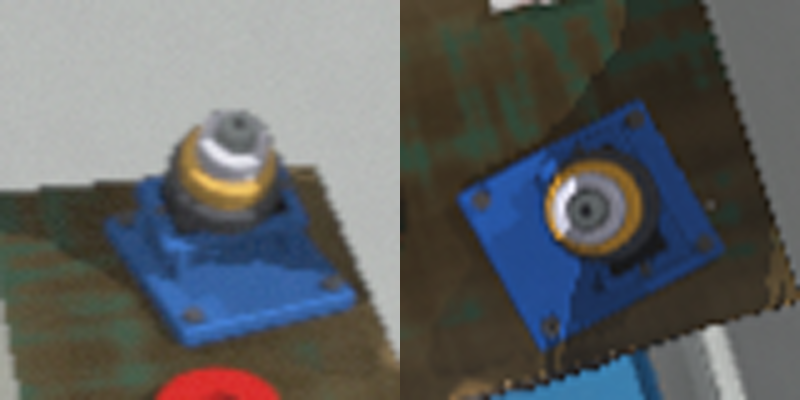

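View pics/u_top.png

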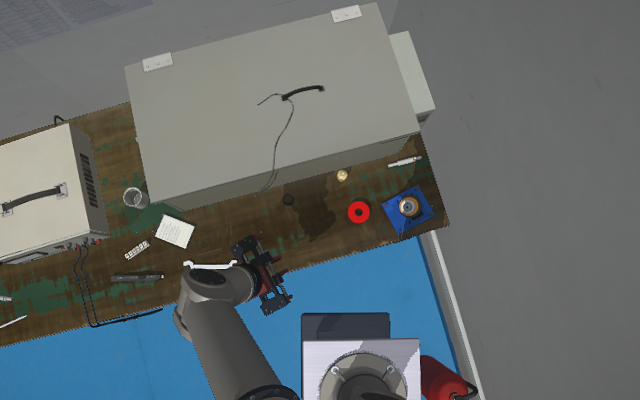

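The stack is flush in order on the arbor (side (345,140), top (409,206)). The loupe (289,200), weight (342,175), plug gauge (404,162) and red ring (358,212) are where they were, and the arm touches nothing. Handing in.

```bash
python3 -c "
from station import arm
print(arm.finish_job())"
```

```text
the job is handed in; nothing more can be done
None
```

The three rings are on the arbor in order: large dark, medium brass, small bright. I pressed the stack home with the fingertips straddling the arbor, and handed the job in at about 24 s.

**Seating:**
- The ring faces measured z = 16.1–16.3 mm for the large ring, 32.2 mm for the medium and about 47–48 mm for the small (16, 32 and 48 expected).
- The final press stopped firmly at 48.3 mm with 36 N, against the 40 N limit on arm or gripper-body contact.

**Other objects:** in the last top picture the loupe, weight, plug gauge and the red look-alike stand where they were. The gripper was clear of everything.

**Checks that failed or disagreed:**
- My first stand fit was about 2 mm off across the slot. The large ring therefore met the arbor's end on the first try with about 10 N, and tipped in the jaws. I backed off, corrected and threaded it.
- The two cameras differ by about 1–2 mm on where the arbor is clamped. Sight and touch put it about 4–6 mm from the middle of the slot.
- The depth-based tilt of the small ring (2–8°) rests on only 12–17 points, so I did not rely on it. The pictures show no gap.
- The side view of the medium ring was blocked when I measured it, so its 32.2 mm comes from the top camera only.

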